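Raise a control unit on keyed risers at the microscope stage

TASK

Bring the opened control unit up to viewing height: first set the blue keyed riser on the sliding carriage of the microscope stage, then the control-unit carrier on the riser, red mark over red mark, so that both lugs of each part drop fully home in the pockets below and each part sits flush and level. The carriage may stand anywhere along its short travel, so feel for the pockets gently without forcing or dropping anything, let go of the stack, and leave the other things on the bench where they are.

Things in the scene. Friction and masses are not known exactly. Their poses are not given: they have to be found in the camera images.
- stage: Fixed microscope stage: black bed 120 (x) by 180 (y) mm with two steel rails along y; origin: centre of its underside, on the bench, z up. On it an aluminium carriage, top 50 mm above the bench, slides along y up to 15 mm either way, stiffly (about 14 N; it stays where left). It starts up to 12 mm off centre; its position is NOT reported: feel for it or see it.
- stage_top (a point): Point fixed to the bed, 50 mm above its origin: the centre of the carriage's top when the carriage is mid-travel. The carriage top is flat, 80 (x) by 150 (y) mm, with two pockets 12 mm deep: wide, 40 (x) by 24 (y) mm, centred 42 mm to +y of the carriage's centre (red stripe at that end); narrow, 24 by 24 mm, 42 mm to -y.
- riser_mid (a point): Blue riser block, 54 (x) by 120 (y) mm, 60 mm high in all, about 0.35 kg, plain sides to grip; red marks at the +y end. This is its centre, 30 mm above the lugs' underside. Two steel lugs stick out 10 mm below (it stands on them): wide, 36 (x) by 20 (y) mm, at y = +42 mm; narrow, 20 by 20 mm, at y = -42: 2 mm play all round in a pocket. Seated, this point is 20 mm above the carriage top.
- riser_top (a point): Centre of the riser's flat top face, 30 mm above its centre. The top has the same two pockets as the carriage, 14 mm deep: wide, 40 (x) by 24 (y) mm, at y = +42 mm; narrow, 24 by 24 mm, at y = -42 mm.
- carrier_mid (a point): Control-unit carrier: aluminium plate 90 (x) by 140 (y) mm with a green circuit board, 58 mm high in all with its rib, about 0.35 kg. This is its centre, 29 mm above the lugs' underside; the board's top is 9 mm below it. Under the plate, the same lugs as the riser's, 10 mm high: wide at y = +42 mm (red stripe on the board there), narrow at y = -42. Seated, this point is 49 mm above the riser's centre.
- carrier_rib (a point): Centre of the carrier's black upright grip rib, which stands in the middle of the board: 12 mm thick (x), 70 mm long (y), 38 mm high above the board; this point is 10 mm above the carrier's centre.
- driver: Bystander: loose screwdriver lying on the bench, 150 mm long, origin under its middle.
- flux: Bystander: loose flux jar, 44 mm across, 60 mm high, origin at its underside.
- spool: Bystander: loose metal spool, 54 mm across, 40 mm high, origin at its underside.
- brush: Bystander: loose brush lying on the bench, 140 mm long, origin under its middle.
- tin: Bystander: loose flat round tin, 60 mm across, 22 mm high, origin at its underside.
- meter: Bystander: loose yellow multimeter lying flat, 80 by 150 by 32 mm, origin at its underside.
- torch: Bystander: loose red work torch lying flat, 40 by 150 by 28 mm, origin at its underside.
Not all that is in view belongs to the job. Of the things that look like the part that bears riser_mid, take the one that is farthest to the robot's right at the start.

How it is judged:
By the outcome, as a careful person would: the job done as asked, in the order asked, and still so for the second after the job is handed in, with the robot touching nothing.
It also fails if it takes over 72 s, if anything falls off the work surface, if the arm or the gripper's body presses on something with over 40 N, if the wrist force passes 120 N, or if a joint passes its speed limit or range.

ROBOT

A 6-joint arm with a two-finger parallel gripper is mounted at the origin on the work surface. World frame = base frame: x ahead of the robot, y to its left, z up, the work surface at z = 0. Lengths are in m, angles in rad, forces in N, time in s.
With the tool pointing down it reaches from about 0.35 to 0.85 m from the base axis. Payload 8.1 kg.
Tool frame: the origin (TCP) lies midway between the tips of the shut fingers; the grasp point (between the pads) lies 19 mm behind it; z points along the fingers, y is the direction in which the jaws open and shut (so a half turn about z gives the same grasp; the last joint's range is limited). The gripper opens to 93 mm and grips with 3 to 60 N. Pads are 15 mm wide; open, the fingers measure 128 mm over their backs; the gripper's body (75 mm by 188 mm) begins 65 mm behind the grasp point.
Start: joints at [1.234, 0.13, 1.488, -0, 1.523, -0.085], TCP at [0.149, 0.581, 0.219] pointing down, gripper open.
Joint ranges: [-2.96, 2.96], [-0.89, 2.26], [0.02, 2.5], [-1.34, 4.48], [0, 2.73], [-2.66, 2.66]. Speed limits (rad/s): [2.39, 2.39, 2.79, 3.14, 3.14, 3.14].

INTERFACE

Orientations are given as a unit quaternion [x, y, z, w].
In Python, from rig import * gives the robot as it stands.
- The arm moves only by the tool apply_moves, never from a script. Its argument "increments" is a list of rows, each an object with "xyz": the shift along the world's x, y, z each as a share of 0.02 m, from -1 to 1, a list of three; "delta_rot": the turn, a rotation vector about the world's x, y, z each as a share of 180 degrees, from -1 to 1, a list of three; "hand": the opening, from 0 (shut) to 1 (fully open). In form: [{"xyz": [tx, ty, tz], "delta_rot": [rx, ry, rz], "hand": hand}, ...]. A call has 1 to 8 rows; each row shifts and turns the commanded pose from where the row before left it; what a row does not reach is not made up. A row lasts 1/12 s, in which the tool goes at most 41.7 mm and 7.16 degrees, less where a joint would pass 70% of its speed; a pose out of reach is approached as far as the arm can. A call with a number of a shift or a turn outside -1 to 1 is refused whole. A call with a gripper value outside its range is refused whole. The fingers move at their own pace and stop on an object; the grip force is fixed at half the most. Time passes only in rows, so rows that do not move let the fingers close. It gives the time, the measured TCP pose, the force and the opening at its end, in the units of the state.
- read_state(): the state, without advancing time (a new reading comes with each control period).
- capture(name): name is "scene" or "top" or "wrist"; returns the picture (420x560x3 uint8, blue, green, red); there is no depth.
- camera_info(name): a dict with "fx", "fy", "cx", "cy" (pixels), "k1" (the pictures are not rectified: a ray, as slopes to the right and down, at radius r is drawn at 1 + k1 r^2 times it, then the intrinsics apply), "world_to_cam" (4x4, takes a point from world to camera coordinates); the wrist camera has in their place "mount" (4x4, takes a point from camera to tool coordinates, whose origin is the TCP and whose axes are the flange's). Camera axes: x right, y down, z forward; pixel columns grow to the right and rows downward; lengths in m; the calibration is good to about 2 mm. A picture is of the moment at which its call begins: read the wrist's pose just before it. camera_info takes no time and is no camera call.
- hand_in(): hands the job in, once; it reports no verdict.
The state is a dict: "clock": time; "joints": joint angles; "joint_velocities": joint speeds; "joint_torque": joint torques, N m; "position": TCP position; "ee_rot": TCP orientation; "force": force on the tool from outside, world axes, zero at the start; "ft_torque": the same for the moment, N m; "grip_width": finger opening in m.
Only numpy, scipy, OpenCV 4.12 (cv2) and the standard library are available. Lean on these libraries where they do the work, as an engineer would, in place of code of your own. Each camera call takes 0.05 s, during which the arm holds its last target.

## Working session

There is one attempt and no reset: what is moved stays moved. The work goes in short steps, Python scripts to look and compute and a tool call to move; the robot and the scene stay as the last step left them, time stands still between calls to the robot, and variables do not carry over. Pictures are saved under pics/ and viewed, and the job is handed in when it is done.

Besides the shell and the picture viewer there is one more tool, called after "Emit:" by a JSON object that holds its "name" and its "arguments". apply_moves: Moves the arm, as the interface text tells. Its arguments: {"type":"object","properties":{"increments":{"type":"array","items":{"type":"object","properties":{"xyz":{"type":"array","items":{"type":"number"}},"delta_rot":{"type":"array","items":{"type":"number"}},"hand":{"type":"number"}}}}},"required":["increments"]}

```bash
ls; mkdir -p pics; python3 - <<'E'
from rig import *
import cv2
print(read_state())
for n in("scene","top","wrist"):
    print(n,camera_info(n))
for n in("scene","top"):
    cv2.imwrite(f"pics/{n}0.png",capture(n))
E
```

```text
pics
{'clock': 0.0, 'joints': array([ 1.23357985e+00,  1.31177530e-01,  1.48923297e+00,  9.21560008e-07,
        1.52299077e+00, -8.54397427e-02]), 'joint_velocities': array([-0.00167171, -0.00036822,  0.0002193 ,  0.0031277 , -0.00182546,
       -0.00022212]), 'joint_torque': array([-1.63595661e-03, -5.59836209e+01, -4.91761672e+01,  7.64914951e-02,
        3.53678316e-02, -1.58482717e-04]), 'position': array([0.14929379, 0.58056236, 0.2176031 ]), 'ee_rot': array([ 1.25556091e-01,  9.92086110e-01, -8.84090981e-04, -1.90135879e-04]), 'force': array([ 0.43092674, -0.23216024,  0.09076937]), 'ft_torque': array([-0.01535779, -0.01880493,  0.07108194]), 'grip_width': 0.09284574294546066}
scene {'fx': 386.80436565867575, 'fy': 386.80436565867575, 'cx': 272.62247785639016, 'cy': 215.85479076327601, 'k1': -0.0320519939081358, 'world_to_cam': array([[ 0.52503596,  0.85107787,  0.00192516, -0.25324531],
       [ 0.58498977, -0.35923952, -0.72714093, -0.23706401],
       [-0.61816196,  0.38290134, -0.68648551,  1.51894386],
       [ 0.        ,  0.        ,  0.        ,  1.        ]])}
top {'f
[... 177 characters left out ...]
,  0.00443312,  0.00634961],
       [-0.99758489,  0.00881272, -0.06889651,  0.49396986],
       [ 0.06885389, -0.00505211, -0.99761396,  1.39232518],
       [ 0.        ,  0.        ,  0.        ,  1.        ]])}
wrist {'fx': 365.1992798309995, 'fy': 365.1992798309995, 'cx': 272.3385188333896, 'cy': 212.41563451053767, 'k1': -0.09629228702914708, 'mount': array([[-7.97625266e-05, -9.53014346e-01, -3.02925156e-01,
         8.47318796e-02],
       [ 9.99999758e-01, -2.85217270e-04,  6.33997007e-04,
        -4.53896756e-04],
       [-6.90607729e-04, -3.02925033e-01,  9.53014138e-01,
        -1.65232822e-01],
       [ 0.00000000e+00,  0.00000000e+00,  0.00000000e+00,
         1.00000000e+00]])}
```

View pics/scene0.png

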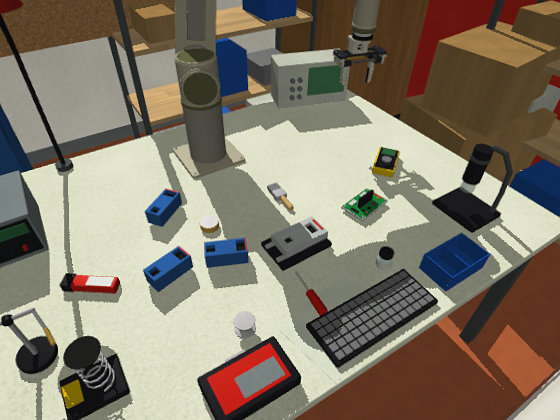

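View pics/top0.png

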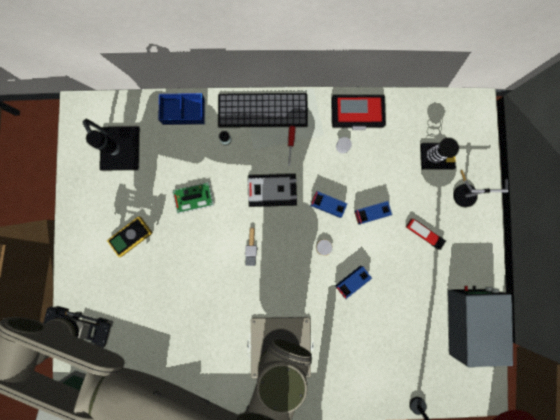

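```bash
cat > h.py <<'E'
import numpy as np, cv2
from scipy.spatial.transform import Rotation as R
from rig import *
def cam(name,st=None):
    c=camera_info(name)
    if name=="wrist":
        T=np.eye(4);T[:3,:3]=R.from_quat(st["ee_rot"]).as_matrix();T[:3,3]=st["position"]
        c2w=T@c["mount"]
    else: c2w=np.linalg.inv(c["world_to_cam"])
    return c,c2w
def rays(C,uv):
    c,c2w=C
    K=np.array([[c["fx"],0,c["cx"]],[0,c["fy"],c["cy"]],[0,0,1.]])
    p=cv2.undistortPoints(np.array(uv,float).reshape(-1,1,2),K,np.array([c["k1"],0,0,0,0.])).reshape(-1,2)
    d=np.c_[p,np.ones(len(p))]@c2w[:3,:3].T
    return c2w[:3,3],d
def onz(C,uv,z):
    o,d=rays(C,uv)
    return o+d*((z-o[2])/d[:,2])[:,None]
def proj(C,P):
    c,c2w=C
    w=np.linalg.inv(c2w);P=np.atleast_2d(P)
    q=P@w[:3,:3].T+w[:3,3];s=q[:,:2]/q[:,2:];r2=(s**2).sum(1,keepdims=True)
    return s*(1+c["k1"]*r2)*[c["fx"],c["fy"]]+[c["cx"],c["cy"]]
E
python3 - <<'E'
from h import *
im=cv2.imread("pics/top0.png");C=cam("top")
hsv=cv2.cvtColor(im,cv2.COLOR_BGR2HSV)
m=cv2.inRange(hsv,(95,110,40),(130,255,255))
n,l,s,c=cv2.connectedComponentsWithStats(m)
for i in range(1,n):
    if s[i,4]>100:
        cn=cv2.findContours((l==i).astype('uint8'),0,2)[0][0]
        cn=cv2.convexHull(cn)
        r=cv2.minAreaRect(cn); print(s[i],r, onz(C,[r[0]],.06))
for nm,uv in dict(stage=(273,190),carrier=(194,196)).items(): print(nm,onz(C,[uv],.05))
crop=im[150:300,160:440];cv2.imwrite("pics/c0.png",cv2.resize(crop,None,fx=2.85,fy=2.85,interpolation=cv2.INTER_CUBIC))
s=cv2.imread("pics/scene0.png")[140:300,130:400];cv2.imwrite("pics/c1.png",cv2.resize(s,None,fx=2.9,fy=2.9,interpolation=cv2.INTER_CUBIC))
E
```

```text
[ 159   93   45   31 1299] ((181.0, 108.0), (30.0, 44.0), 90.0) [[0.87403145 0.35576422 0.06      ]]
[312 192  34  25 394] ((329.1642150878906, 204.24407958984375), (31.167091369628906, 15.121206283569336), 22.380136489868164) [[ 0.51626332 -0.17797354  0.06      ]]
[359 202  32  21 346] ((374.95281982421875, 211.58493041992188), (13.736054420471191, 29.807241439819336), 74.05460357666016) [[ 0.48855694 -0.34180871  0.06      ]]
[337 267  34  30 413] ((354.02203369140625, 280.9826354980469), (16.063358306884766, 31.733558654785156), 51.842769622802734) [[ 0.24353402 -0.26145874  0.06      ]]
stage [[0.57032959 0.02209995 0.05      ]]
carrier [[0.55125046 0.3068437  0.05      ]]
```

View pics/c0.png

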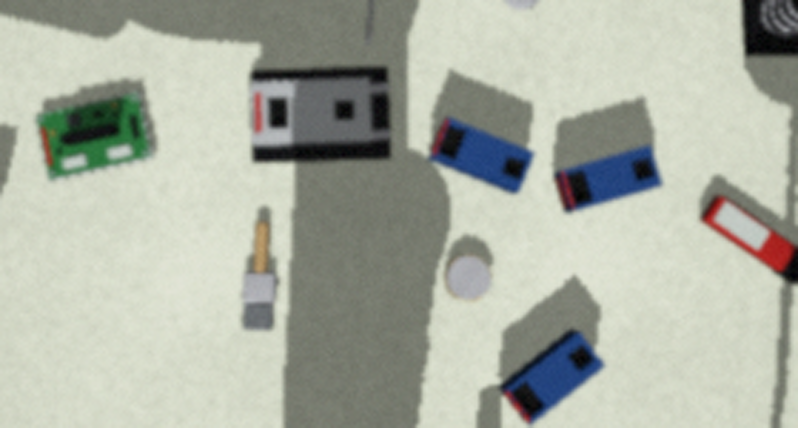

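View pics/c1.png

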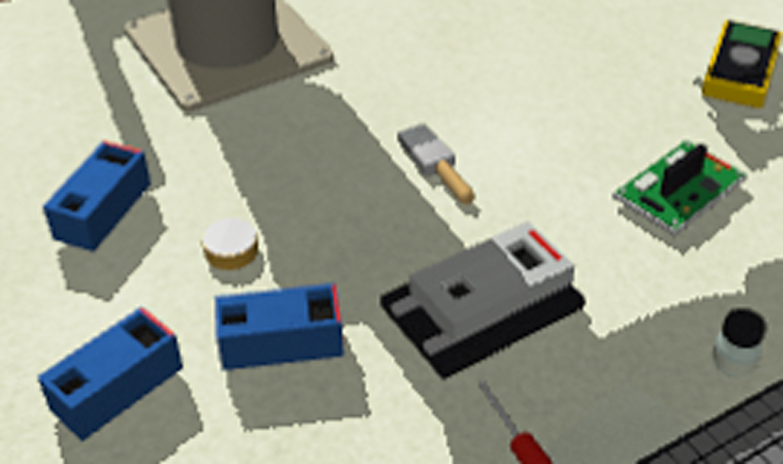

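The target riser is the blue block at top (375,212). It is at y≈-0.34, while the look-alikes at (354,281) and (329,204) are at y≈-0.26 and -0.18, so it is the farthest right; the enlarged crops confirm this. The carrier is at top (194,196) and the stage at (273,190). I'll go over the carrier and stage first for close looks.

Emit:
{"name": "apply_moves", "arguments": {"increments": [{"xyz": [1,-0.7,0.1],"delta_rot": [0,0,-0.021],"hand": 1},{"xyz": [1,-0.7,0.1],"delta_rot": [0,0,-0.021],"hand": 1},{"xyz": [1,-0.7,0.1],"delta_rot": [0,0,-0.021],"hand": 1},{"xyz": [1,-0.7,0.1],"delta_rot": [0,0,-0.021],"hand": 1},{"xyz": [1,-0.7,0.1],"delta_rot": [0,0,-0.021],"hand": 1},{"xyz": [1,-0.7,0.1],"delta_rot": [0,0,-0.021],"hand": 1},{"xyz": [1,-0.7,0.1],"delta_rot": [0,0,-0.021],"hand": 1},{"xyz": [1,-0.7,0.1],"delta_rot": [0,0,-0.021],"hand": 1}]}}

```text
clock: 0.77
position: [0.3101, 0.4681, 0.2342]
ee_rot: [0.381, 0.924, -0.0, -0.0]
force: [0.7, -1.0, 0.2]
grip_width: 0.0929
```

Emit:
{"name": "apply_moves", "arguments": {"increments": [{"xyz": [1,-0.7,0.1],"delta_rot": [0,0,-0.021],"hand": 1},{"xyz": [1,-0.7,0.1],"delta_rot": [0,0,-0.021],"hand": 1},{"xyz": [1,-0.7,0.1],"delta_rot": [0,0,-0.021],"hand": 1},{"xyz": [1,-0.7,0.1],"delta_rot": [0,0,-0.021],"hand": 1},{"xyz": [1,-0.7,0.1],"delta_rot": [0,0,-0.021],"hand": 1},{"xyz": [1,-0.7,0.1],"delta_rot": [0,0,-0.021],"hand": 1},{"xyz": [1,-0.7,0.1],"delta_rot": [0,0,-0.021],"hand": 1},{"xyz": [1,-0.7,0.1],"delta_rot": [0,0,-0.021],"hand": 1}]}}

```text
clock: 1.43
position: [0.4701, 0.3561, 0.2502]
ee_rot: [0.609, 0.793, -0.0, -0.0]
force: [0.9, 0.1, 1.0]
grip_width: 0.0929
```

Emit:
{"name": "apply_moves", "arguments": {"increments": [{"xyz": [1,-0.7,0.1],"delta_rot": [0,0,-0.021],"hand": 1},{"xyz": [1,-0.7,0.1],"delta_rot": [0,0,-0.021],"hand": 1},{"xyz": [1,-0.7,0.1],"delta_rot": [0,0,-0.021],"hand": 1},{"xyz": [1,-0.7,0.1],"delta_rot": [0,0,-0.021],"hand": 1},{"xyz": [0,0,0],"delta_rot": [0,0,0],"hand": 1},{"xyz": [0,0,0],"delta_rot": [0,0,0],"hand": 1}]}}

```text
clock: 1.93
position: [0.55, 0.3001, 0.2579]
ee_rot: [0.708, 0.706, -0.001, -0.0]
force: [-0.5, 0.9, -0.4]
grip_width: 0.0927
```

```bash
python3 - <<'E'
from h import *
s=read_state();print(s["clock"],s["position"],R.from_quat(s["ee_rot"]).as_matrix().round(3),s["force"],s["joints"])
np.save("st_w1.npy",s,allow_pickle=True)
im=capture("wrist");cv2.imwrite("pics/w1.png",im)
E
```

```text
1.9333 [0.54996199 0.30013234 0.25788186] [[ 0.002  1.    -0.001]
 [ 1.    -0.002 -0.   ]
 [-0.    -0.001 -1.   ]] [-0.51850751  0.85406647 -0.38749631] [4.17685165e-01 1.90582613e-01 1.35058445e+00 1.06974505e-04
 1.60167503e+00 4.19587912e-01]
```

View pics/w1.png

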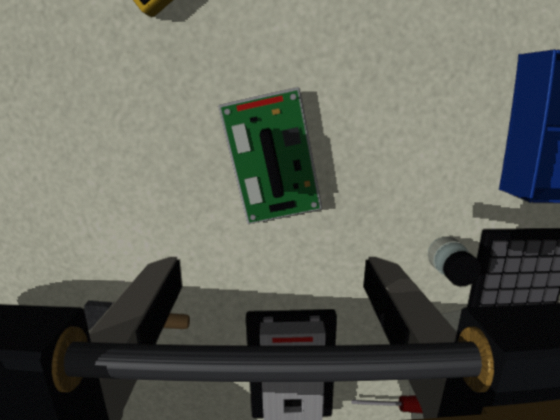

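```bash
cat >> h.py <<'E'
def maskrect(C,m,z,minarea=300):
    out=[]
    for cn in cv2.findContours(m,cv2.RETR_EXTERNAL,cv2.CHAIN_APPROX_NONE)[0]:
        if cv2.contourArea(cn)<minarea: continue
        P=onz(C,cn.reshape(-1,2),z)[:,:2]*1000
        out.append((cn.reshape(-1,2).mean(0).round(),cv2.minAreaRect(P.astype(np.float32))))
    return out
E
python3 - <<'E'
from h import *
s=np.load("st_w1.npy",allow_pickle=True).item();C=cam("wrist",s)
im=cv2.imread("pics/w1.png");hsv=cv2.cvtColor(im,cv2.COLOR_BGR2HSV)
roi=np.zeros(im.shape[:2],np.uint8);roi[60:245,190:350]=255
g=cv2.inRange(hsv,(45,110,30),(85,255,255))&roi
g=cv2.morphologyEx(g,cv2.MORPH_CLOSE,np.ones((9,9)))
print("green z.02",maskrect(C,g,.020))
r=(cv2.inRange(hsv,(0,150,80),(8,255,255))|cv2.inRange(hsv,(172,150,80),(180,255,255)))&roi
print("red",maskrect(C,r,.020,50))
# rib: dark inside
k=cv2.inRange(hsv,(0,0,0),(180,255,45))&roi
print("dark",maskrect(C,k,.058,80))
cv2.imwrite("pics/w1c.png",cv2.resize(im[70:240,190:350],None,fx=3.5,fy=3.5,interpolation=cv2.INTER_CUBIC))
E
```

```text
green z.02 [(array([271., 155.]), ((549.1751708984375, 318.6706237792969), (82.46173095703125, 132.60572814941406), 12.111440658569336))]
red [(array([259., 103.]), ((536.0743408203125, 379.2177734375), (49.432655334472656, 5.456128120422363), 12.120535850524902))]
dark [(array([282., 206.]), ((560.2173461914062, 275.6649169921875), (28.017597198486328, 8.752150535583496), 11.676318168640137)), (array([287., 162.]), ((565.4067993164062, 321.8622131347656), (44.897647857666016, 75.61009979248047), 12.004146575927734))]
```

View pics/w1c.png

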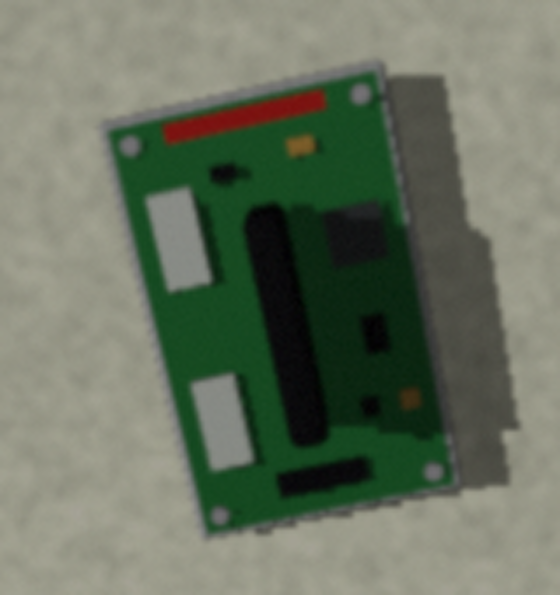

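Carrier measured: (0.549,0.319), yaw 12.1°, board 82×133 mm, which is consistent with a 90×140 plate. Now over to the stage.

Emit:
{"name": "apply_moves", "arguments": {"increments": [{"xyz": [0.05,-1,0],"delta_rot": [0,0,0],"hand": 1},{"xyz": [0.05,-1,0],"delta_rot": [0,0,0],"hand": 1},{"xyz": [0.05,-1,0],"delta_rot": [0,0,0],"hand": 1},{"xyz": [0.05,-1,0],"delta_rot": [0,0,0],"hand": 1},{"xyz": [0.05,-1,0],"delta_rot": [0,0,0],"hand": 1},{"xyz": [0.05,-1,0],"delta_rot": [0,0,0],"hand": 1},{"xyz": [0.05,-1,0],"delta_rot": [0,0,0],"hand": 1},{"xyz": [0.05,-1,0],"delta_rot": [0,0,0],"hand": 1}]}}

```text
clock: 2.65
position: [0.5565, 0.1414, 0.2585]
ee_rot: [0.706, 0.708, -0.0, -0.0]
force: [-1.0, -0.5, -0.6]
grip_width: 0.0931
```

Emit:
{"name": "apply_moves", "arguments": {"increments": [{"xyz": [0,-1,0],"delta_rot": [0,0,0],"hand": 1},{"xyz": [0,-1,0],"delta_rot": [0,0,0],"hand": 1},{"xyz": [0,-1,0],"delta_rot": [0,0,0],"hand": 1},{"xyz": [0,-1,0],"delta_rot": [0,0,0],"hand": 1},{"xyz": [0,-1,0],"delta_rot": [0,0,0],"hand": 1},{"xyz": [0,-1,0],"delta_rot": [0,0,0],"hand": 1},{"xyz": [0,-1,0],"delta_rot": [0,0,0],"hand": 1},{"xyz": [0,-1,0],"delta_rot": [0,0,0],"hand": 1}]}}

```text
clock: 3.32
position: [0.5568, -0.0184, 0.2585]
ee_rot: [0.706, 0.708, 0.0, -0.0]
force: [-0.2, 0.0, 0.3]
grip_width: 0.0927
```

Emit:
{"name": "apply_moves", "arguments": {"increments": [{"xyz": [0,-1,0],"delta_rot": [0,0,0],"hand": 1},{"xyz": [0,-1,0],"delta_rot": [0,0,0],"hand": 1},{"xyz": [0,0,0],"delta_rot": [0,0,0],"hand": 1},{"xyz": [0,0,0],"delta_rot": [0,0,0],"hand": 1}]}}

```text
clock: 3.65
position: [0.557, -0.0584, 0.2584]
ee_rot: [0.707, 0.707, 0.0, -0.0]
force: [0.1, -0.1, 0.1]
grip_width: 0.093
```

```bash
python3 - <<'E'
from h import *
s=read_state();print(s["clock"],s["position"])
np.save("st_w2.npy",s,allow_pickle=True)
im=capture("wrist");cv2.imwrite("pics/w2.png",im)
E
```

```text
3.65 [ 0.5570451  -0.05842727  0.25842343]
```

View pics/w2.png

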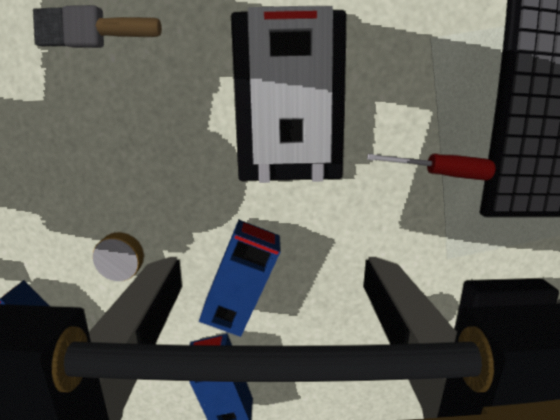

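```bash
python3 - <<'E'
from h import *
s=np.load("st_w2.npy",allow_pickle=True).item();C=cam("wrist",s)
im=cv2.imread("pics/w2.png");hsv=cv2.cvtColor(im,cv2.COLOR_BGR2HSV)
roi=np.zeros(im.shape[:2],np.uint8);roi[22:160,258:325]=255
k=cv2.inRange(hsv,(0,0,0),(180,255,70))&roi
for a in maskrect(C,k,.05,80): print("pocket",a)
r=cv2.inRange(hsv,(0,150,80),(8,255,255))|cv2.inRange(hsv,(172,150,80),(180,255,255))
roi[:]=0;roi[0:25,240:330]=255
print("red",maskrect(C,r&roi,.05,40))
print(onz(C,[(264,31),(314,31),(272,56),(310,56), (280,118),(303,118),(280,143),(303,143)],.05).round(4))
cv2.imwrite("pics/w2c.png",cv2.resize(im[0:190,215:365],None,fx=3.1,fy=3.1,interpolation=cv2.INTER_CUBIC))
E
```

```text
pocket (array([291., 130.]), ((576.0020141601562, -5.87237548828125), (22.30029296875, 22.9267520904541), 0.2955055832862854))
pocket (array([290.,  42.]), ((574.418701171875, 78.04853820800781), (41.08099365234375, 25.45804786682129), 0.4639354646205902))
red [(array([290.,  15.]), ((573.8087158203125, 102.91865539550781), (48.96676254272461, 5.955672740936279), 1.92755126953125))]
[[ 0.5493  0.0881  0.05  ]
 [ 0.5967  0.0883  0.05  ]
 [ 0.5568  0.0653  0.05  ]
 [ 0.5934  0.0654  0.05  ]
 [ 0.5648  0.0065  0.05  ]
 [ 0.5878  0.0066  0.05  ]
 [ 0.5649 -0.0184  0.05  ]
 [ 0.5883 -0.0183  0.05  ]]
```

View pics/w2c.png

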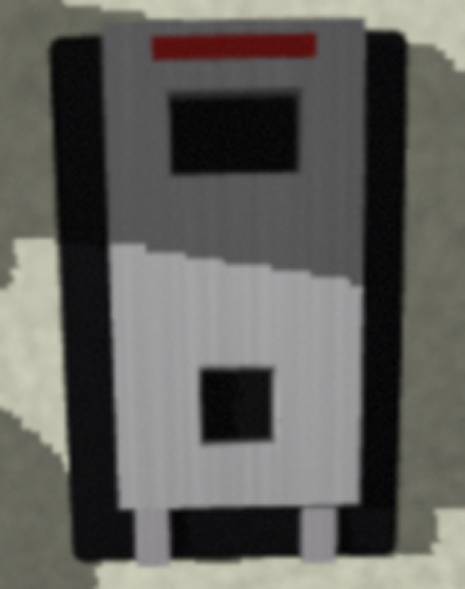

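Carriage pockets at (574.4,78.0) and (576.0,-5.9) mm are 83.9 mm apart, where 84 is expected. The carriage centre is (575.2,36.1) with yaw ≈1.1°. Now over the target riser.

Emit:
{"name": "apply_moves", "arguments": {"increments": [{"xyz": [-0.18,-0.98,0],"delta_rot": [0,0,0.006],"hand": 1},{"xyz": [-0.18,-0.98,0],"delta_rot": [0,0,0.006],"hand": 1},{"xyz": [-0.18,-0.98,0],"delta_rot": [0,0,0.006],"hand": 1},{"xyz": [-0.18,-0.98,0],"delta_rot": [0,0,0.006],"hand": 1},{"xyz": [-0.18,-0.98,0],"delta_rot": [0,0,0.006],"hand": 1},{"xyz": [-0.18,-0.98,0],"delta_rot": [0,0,0.006],"hand": 1},{"xyz": [-0.18,-0.98,0],"delta_rot": [0,0,0.006],"hand": 1},{"xyz": [-0.18,-0.98,0],"delta_rot": [0,0,0.006],"hand": 1}]}}

```text
clock: 4.37
position: [0.5289, -0.2147, 0.2586]
ee_rot: [0.651, 0.759, 0.0, -0.0]
force: [0.3, -0.0, 0.5]
grip_width: 0.0929
```

Emit:
{"name": "apply_moves", "arguments": {"increments": [{"xyz": [-0.18,-0.98,0],"delta_rot": [0,0,0.006],"hand": 1},{"xyz": [-0.18,-0.98,0],"delta_rot": [0,0,0.006],"hand": 1},{"xyz": [-0.18,-0.98,0],"delta_rot": [0,0,0.006],"hand": 1},{"xyz": [-0.18,-0.98,0],"delta_rot": [0,0,0.006],"hand": 1},{"xyz": [-0.18,-0.98,0],"delta_rot": [0,0,0.006],"hand": 1},{"xyz": [-0.18,-0.98,0],"delta_rot": [0,0,0.006],"hand": 1},{"xyz": [-0.18,-0.98,0],"delta_rot": [0,0,0.006],"hand": 1},{"xyz": [-0.18,-0.98,0],"delta_rot": [0,0,0.006],"hand": 1}]}}

```text
clock: 5.03
position: [0.5006, -0.3716, 0.2586]
ee_rot: [0.592, 0.806, 0.0, -0.0]
force: [0.2, -0.2, -0.0]
grip_width: 0.0928
```

Emit:
{"name": "apply_moves", "arguments": {"increments": [{"xyz": [0,0,0],"delta_rot": [0,0,0],"hand": 1},{"xyz": [0,0,0],"delta_rot": [0,0,0],"hand": 1}]}}

```text
clock: 5.2
position: [0.5003, -0.3717, 0.2583]
ee_rot: [0.593, 0.805, 0.0, -0.0]
force: [-1.0, -0.2, -0.6]
grip_width: 0.0931
```

```bash
python3 - <<'E'
from h import *
s=read_state();print(s["clock"],s["position"],s["ee_rot"])
np.save("st_w3.npy",s,allow_pickle=True)
im=capture("wrist");cv2.imwrite("pics/w3.png",im)
C=cam("wrist",s);hsv=cv2.cvtColor(im,cv2.COLOR_BGR2HSV)
m=cv2.inRange(hsv,(100,120,30),(130,255,255))|cv2.inRange(hsv,(0,150,60),(8,255,255))|cv2.inRange(hsv,(172,150,60),(180,255,255))
for a in maskrect(C,m,.06): print(a)
k=cv2.inRange(hsv,(0,0,0),(180,255,45))
for a in maskrect(C,k,.06,100): print("dark",a)
E
```

```text
5.2 [ 0.50028597 -0.37170841  0.25828493] [ 5.92995917e-01  8.05205342e-01  2.86333975e-04 -3.42849953e-04]
(array([192., 250.]), ((441.6446838378906, -475.4987487792969), (42.56966781616211, 36.88788604736328), 54.39581298828125))
(array([549., 241.]), ((814.6126708984375, -344.8753967285156), (45.60231399536133, 101.17261505126953), 32.27424621582031))
(array([270., 131.]), ((486.58074951171875, -340.2621154785156), (52.547122955322266, 118.43122863769531), 15.424667358398438))
(array([335.,  22.]), ((508.657958984375, -200.7265625), (77.4560546875, 52.797027587890625), 67.15083312988281))
(array([54., 29.]), ((254.31771850585938, -282.3134765625), (54.05451583862305, 72.53742980957031), 37.26871109008789))
dark (array([392., 417.]), ((747.93994140625, -626.5369262695312), (45.931453704833984, 11.117218017578125), 13.994731903076172))
dark (array([377., 392.]), ((711.378662109375, -594.7861938476562), (24.951101303100586, 34.287078857421875), 20.28270721435547))
dark (array([267., 353.]), ((563.5599975585938, -569.31005859375), (806.4747924804688, 251.126220703125), 19.180150985717
[... 336 characters left out ...]
(83.59577941894531, 202.00465393066406), 31.43979835510254))
dark (array([269., 106.]), ((474.86468505859375, -299.1036682128906), (39.33195114135742, 24.575103759765625), 16.363290786743164))
dark (array([308.,  47.]), ((493.4012451171875, -237.5015411376953), (5.9337158203125, 50.629451751708984), 67.2117919921875))
dark (array([60., 41.]), ((263.957275390625, -296.5615234375), (24.550168991088867, 24.513835906982422), 37.76455307006836))
dark (array([322.,  29.]), ((500.833740234375, -217.70028686523438), (24.30344581604004, 24.11832046508789), 66.95812225341797))
dark (array([84., 41.]), ((273.2485046386719, -290.7300720214844), (67.0936508178711, 59.493507385253906), 36.72938537597656))
```

View pics/w3.png

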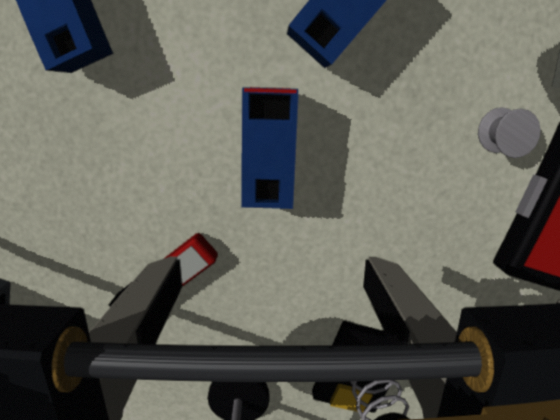

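Target riser in wrist view: pockets at (269,106) and (266,190) are 83.7 mm apart, with centre (486.2,-339.8) and yaw 15.4°. Descending to grasp it.

Emit:
{"name": "apply_moves", "arguments": {"increments": [{"xyz": [-0.35,0.8,-0.5],"delta_rot": [0,0,-0.005],"hand": 1},{"xyz": [-0.35,0.8,-0.5],"delta_rot": [0,0,-0.005],"hand": 1},{"xyz": [0,0,-1],"delta_rot": [0,0,0],"hand": 1},{"xyz": [0,0,-1],"delta_rot": [0,0,0],"hand": 1},{"xyz": [0,0,-1],"delta_rot": [0,0,0],"hand": 1},{"xyz": [0,0,-1],"delta_rot": [0,0,0],"hand": 1},{"xyz": [0,0,-1],"delta_rot": [0,0,0],"hand": 1},{"xyz": [0,0,-1],"delta_rot": [0,0,0],"hand": 1}]}}

```text
clock: 5.92
position: [0.4867, -0.3385, 0.118]
ee_rot: [0.605, 0.796, 0.0, 0.0]
force: [-0.1, -0.1, -0.2]
grip_width: 0.0928
```

Emit:
{"name": "apply_moves", "arguments": {"increments": [{"xyz": [0,0,-1],"delta_rot": [0,0,0],"hand": 1},{"xyz": [0,0,-1],"delta_rot": [0,0,0],"hand": 1},{"xyz": [0,0,-0.85],"delta_rot": [0,0,0],"hand": 1},{"xyz": [0,0,-1],"delta_rot": [0,0,0],"hand": 1},{"xyz": [0,0,0],"delta_rot": [0,0,0],"hand": 1}]}}

```text
clock: 6.33
position: [0.4841, -0.3367, 0.0373]
ee_rot: [0.605, 0.796, 0.0, -0.003]
force: [-0.2, 1.2, -1.0]
grip_width: 0.0931
```

Emit:
{"name": "apply_moves", "arguments": {"increments": [{"xyz": [0,0,0],"delta_rot": [0,0,0],"hand": 0},{"xyz": [0,0,0],"delta_rot": [0,0,0],"hand": 0},{"xyz": [0,0,0],"delta_rot": [0,0,0],"hand": 0},{"xyz": [0,0,0],"delta_rot": [0,0,0],"hand": 0},{"xyz": [0,0,0],"delta_rot": [0,0,0],"hand": 0},{"xyz": [0,0,0],"delta_rot": [0,0,0],"hand": 0}]}}

```text
clock: 6.83
position: [0.4863, -0.3409, 0.0425]
ee_rot: [0.606, 0.796, -0.0, 0.001]
force: [0.3, -0.5, -0.1]
grip_width: 0.0573
```

I miscounted: the TCP is 20 mm high, so I'll open, lower and regrip.

Emit:
{"name": "apply_moves", "arguments": {"increments": [{"xyz": [0,0,0],"delta_rot": [0,0,0],"hand": 1},{"xyz": [0,0,0],"delta_rot": [0,0,0],"hand": 1},{"xyz": [0,0,-0.3],"delta_rot": [0,0,0],"hand": 1},{"xyz": [0,0,-0.4],"delta_rot": [0,0,0],"hand": 1},{"xyz": [0,0,-0.35],"delta_rot": [0,0,0],"hand": 1},{"xyz": [0,0,0],"delta_rot": [0,0,0],"hand": 0.5},{"xyz": [0,0,0],"delta_rot": [0,0,0],"hand": 0},{"xyz": [0,0,0],"delta_rot": [0,0,0],"hand": 0}]}}

```text
clock: 7.5
position: [0.4857, -0.3404, 0.0203]
ee_rot: [0.606, 0.796, 0.0, -0.0]
force: [-0.2, -0.6, -0.0]
grip_width: 0.0754
```

Emit:
{"name": "apply_moves", "arguments": {"increments": [{"xyz": [0,0,0],"delta_rot": [0,0,0],"hand": 0},{"xyz": [0,0,0],"delta_rot": [0,0,0],"hand": 0},{"xyz": [0,0,0],"delta_rot": [0,0,0],"hand": 0},{"xyz": [0,0,0],"delta_rot": [0,0,0],"hand": 0}]}}

```text
clock: 7.83
position: [0.4862, -0.3407, 0.021]
ee_rot: [0.606, 0.796, 0.0, 0.0]
force: [0.9, 0.1, -0.1]
grip_width: 0.0541
```

Emit:
{"name": "apply_moves", "arguments": {"increments": [{"xyz": [0,0,0],"delta_rot": [0,0,0],"hand": 0},{"xyz": [0,0,0],"delta_rot": [0,0,0],"hand": 0}]}}

```text
clock: 8.0
position: [0.4861, -0.3407, 0.021]
ee_rot: [0.606, 0.796, -0.0, 0.0]
force: [0.5, -0.1, 2.3]
grip_width: 0.0532
```

Emit:
{"name": "apply_moves", "arguments": {"increments": [{"xyz": [0,0,0.3],"delta_rot": [0,0,0],"hand": 0},{"xyz": [0,0,0.7],"delta_rot": [0,0,0],"hand": 0},{"xyz": [0,0,1],"delta_rot": [0,0,0],"hand": 0},{"xyz": [0,0,1],"delta_rot": [0,0,0],"hand": 0},{"xyz": [0,0,1],"delta_rot": [0,0,0],"hand": 0},{"xyz": [0,0,0.7],"delta_rot": [0,0,0],"hand": 0},{"xyz": [0,0,0.3],"delta_rot": [0,0,0],"hand": 0},{"xyz": [0,0,0],"delta_rot": [0,0,0],"hand": 0}]}}

```text
clock: 8.67
position: [0.4869, -0.3414, 0.1233]
ee_rot: [0.606, 0.796, -0.0, 0.002]
force: [0.1, -1.4, -2.2]
grip_width: 0.0534
```

```bash
python3 - <<'E'
from h import *
s=read_state();print(s["clock"],s["position"],s["force"],s["grip_width"])
np.save("st_w4.npy",s,allow_pickle=True)
im=capture("wrist");cv2.imwrite("pics/w4.png",im)
C=cam("wrist",s);hsv=cv2.cvtColor(im,cv2.COLOR_BGR2HSV)
k=cv2.inRange(hsv,(0,0,0),(180,255,45))
for a in maskrect(C,k,s["position"][2]-.021+.06,100): print("dark",a)
E
```

```text
8.6667 [ 0.48687513 -0.34136455  0.12333994] [ 0.0669597  -1.42929644 -2.18131135] 0.05344960447891357
dark (array([272., 396.]), ((497.95751953125, -382.0152282714844), (24.576650619506836, 19.022464752197266), 15.622712135314941))
dark (array([453., 363.]), ((578.2664794921875, -344.04827880859375), (85.01538848876953, 60.79063415527344), 15.345742225646973))
dark (array([192., 352.]), ((456.0756530761719, -373.4618835449219), (178.7964324951172, 64.72472381591797), 22.874391555786133))
dark (array([269., 211.]), ((474.5311279296875, -299.67083740234375), (38.08723449707031, 22.591777801513672), 15.405017852783203))
dark (array([327.,  71.]), ((479.2880859375, -246.9044952392578), (2.4931793212890625, 26.384553909301758), 67.07656860351562))
dark (array([350.,  43.]), ((483.81646728515625, -236.4973602294922), (12.745915412902832, 12.369333267211914), 67.54582977294922))
dark (array([12., 58.]), ((377.7884216308594, -267.8487548828125), (17.169879913330078, 37.07123947143555), 7.240698337554932))
```

View pics/w4.png

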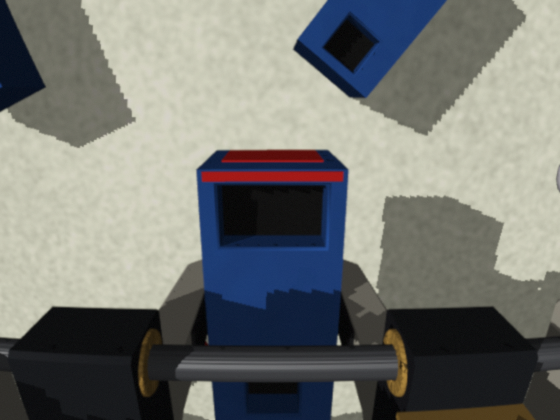

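```bash
python3 - <<'E'
from h import *
s=np.load("st_w4.npy",allow_pickle=True).item();C=cam("wrist",s)
im=cv2.imread("pics/w4.png");hsv=cv2.cvtColor(im,cv2.COLOR_BGR2HSV)
m=cv2.inRange(hsv,(100,120,30),(130,255,255))|cv2.inRange(hsv,(0,150,60),(8,255,255))|cv2.inRange(hsv,(172,150,60),(180,255,255))
T=R.from_quat(s["ee_rot"]).as_matrix()
z=s["position"][2]-.021+.06
for r in (180,200,220,240,255):
    c=np.where(m[r,150:400])[0]+150
    P=onz(C,[(c.min(),r),(c.max(),r)],z); L=(P-s["position"])@T
    print(r,c.min(),c.max(),L.round(4).tolist())
# top-face far edge, row where full width begins
for c in (215,273,335):
    rr=np.where(m[140:260,c])[0]+140; P=onz(C,[(c,170)],z); print(c,rr.min(),((P-s["position"])@T).round(4))
E
```

```text
180 198 346 [[0.0565, -0.0263, -0.0392], [0.0565, 0.0261, -0.0391]]
200 199 345 [[0.0492, -0.0264, -0.0392], [0.0491, 0.0261, -0.0391]]
220 200 344 [[0.0416, -0.0265, -0.0392], [0.0415, 0.0262, -0.0391]]
240 202 342 [[0.0337, -0.0262, -0.0392], [0.0336, 0.026, -0.039]]
255 203 341 [[0.0276, -0.0262, -0.0391], [0.0275, 0.026, -0.039]]
215 153 [[ 0.0601 -0.0201 -0.0392]]
273 151 [[ 0.06    0.0002 -0.0392]]
335 158 [[ 0.06    0.022  -0.0391]]
```

Emit:
{"name": "apply_moves", "arguments": {"increments": [{"xyz": [0.234,0.989,0],"delta_rot": [0,0,-0.0042],"hand": 0},{"xyz": [0.234,0.989,0],"delta_rot": [0,0,-0.0042],"hand": 0},{"xyz": [0.234,0.989,0],"delta_rot": [0,0,-0.0042],"hand": 0},{"xyz": [0.234,0.989,0],"delta_rot": [0,0,-0.0042],"hand": 0},{"xyz": [0.234,0.989,0],"delta_rot": [0,0,-0.0042],"hand": 0},{"xyz": [0.234,0.989,0],"delta_rot": [0,0,-0.0042],"hand": 0},{"xyz": [0.234,0.989,0],"delta_rot": [0,0,-0.0042],"hand": 0},{"xyz": [0.234,0.989,0],"delta_rot": [0,0,-0.0042],"hand": 0}]}}

```text
clock: 9.38
position: [0.5223, -0.1808, 0.1188]
ee_rot: [0.647, 0.762, -0.0, -0.001]
force: [0.4, -1.2, -3.6]
grip_width: 0.0541
```

Emit:
{"name": "apply_moves", "arguments": {"increments": [{"xyz": [0.234,0.989,0],"delta_rot": [0,0,-0.0042],"hand": 0},{"xyz": [0.234,0.989,0],"delta_rot": [0,0,-0.0042],"hand": 0},{"xyz": [0.234,0.989,0],"delta_rot": [0,0,-0.0042],"hand": 0},{"xyz": [0.234,0.989,0],"delta_rot": [0,0,-0.0042],"hand": 0},{"xyz": [0.234,0.989,0],"delta_rot": [0,0,-0.0042],"hand": 0},{"xyz": [0.234,0.989,0],"delta_rot": [0,0,-0.0042],"hand": 0},{"xyz": [0.234,0.989,0],"delta_rot": [0,0,-0.0042],"hand": 0},{"xyz": [0.234,0.989,0],"delta_rot": [0,0,-0.0042],"hand": 0}]}}

```text
clock: 10.05
position: [0.5596, -0.0229, 0.1188]
ee_rot: [0.686, 0.727, -0.001, -0.001]
force: [-0.7, -0.7, -3.3]
grip_width: 0.0541
```

Emit:
{"name": "apply_moves", "arguments": {"increments": [{"xyz": [0.234,0.989,0],"delta_rot": [0,0,-0.0042],"hand": 0},{"xyz": [0.234,0.8,0],"delta_rot": [0,0,-0.0042],"hand": 0},{"xyz": [0.234,0.7,0],"delta_rot": [0,0,-0.0042],"hand": 0},{"xyz": [0,0.478,0],"delta_rot": [0,0,0],"hand": 0},{"xyz": [0,0,0],"delta_rot": [0,0,0],"hand": 0},{"xyz": [0,0,0],"delta_rot": [0,0,0],"hand": 0}]}}

```text
clock: 10.55
position: [0.5739, 0.0353, 0.1196]
ee_rot: [0.7, 0.714, -0.001, -0.001]
force: [-0.1, -0.1, -2.8]
grip_width: 0.0538
```

```bash
python3 - <<'E'
from h import *
s=read_state();print(s["clock"],s["position"],s["ee_rot"],s["force"],s["ft_torque"],s["grip_width"])
np.save("st_w5.npy",s,allow_pickle=True)
im=capture("wrist");cv2.imwrite("pics/w5.png",im)
im2=capture("scene");cv2.imwrite("pics/s5.png",cv2.resize(im2[120:300,200:420],None,fx=3,fy=3,interpolation=cv2.INTER_CUBIC))
E
```

```text
10.55 [0.5738802  0.03532954 0.11955661] [ 6.99849627e-01  7.14289475e-01 -8.19351103e-04 -6.12213183e-04] [-0.0951029  -0.14105907 -2.83050715] [-0.07712664  0.05179042  0.07255315] 0.053828523291361986
```

View pics/w5.png

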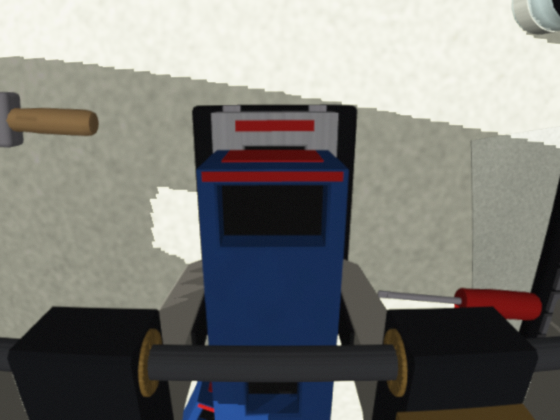

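View pics/s5.png

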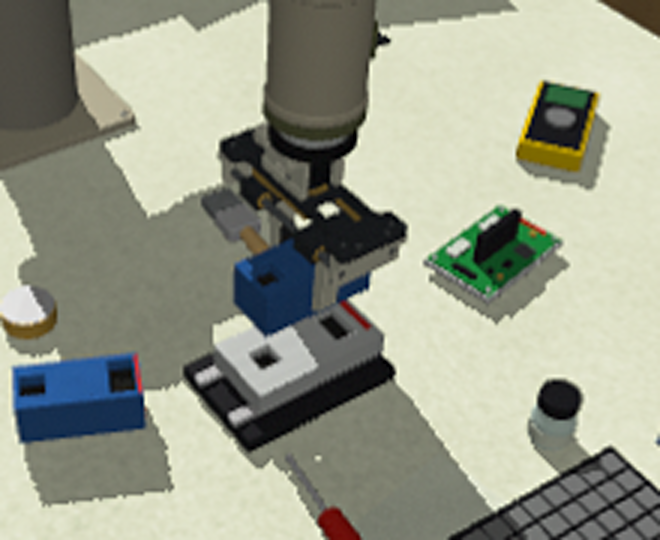

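```bash
python3 - <<'E'
from h import *
s=np.load("st_w5.npy",allow_pickle=True).item();C=cam("wrist",s)
im=cv2.imread("pics/w5.png");hsv=cv2.cvtColor(im,cv2.COLOR_BGR2HSV)
r=cv2.inRange(hsv,(0,120,60),(8,255,255))|cv2.inRange(hsv,(172,120,60),(180,255,255))
roi=np.zeros(im.shape[:2],np.uint8);roi[110:140,220:330]=255
print(maskrect(C,r&roi,.05,50))
T=R.from_quat(s["ee_rot"]).as_matrix();print(np.degrees(np.arctan2(T[1,1],T[0,1])))
# carriage side edges: rows near 135-145
g=cv2.cvtColor(im,cv2.COLOR_BGR2GRAY)
for row in (120,130,140):
    print(row,[(c,int(g[row,c])) for c in range(205,220)],[(c,int(g[row,c])) for c in range(330,345)])
for row,a,b in((130,211,338),):
    print(onz(C,[(a,row),(b,row)],.05))
E
```

```text
[(array([274., 125.]), ((573.568603515625, 103.09078216552734), (49.28066635131836, 6.234556198120117), 1.2992851734161377))]
1.1700439214955747
120 [(205, 14), (206, 16), (207, 15), (208, 14), (209, 16), (210, 38), (211, 82), (212, 110), (213, 121), (214, 121), (215, 121), (216, 121), (217, 121), (218, 121), (219, 122)] [(330, 115), (331, 116), (332, 117), (333, 118), (334, 119), (335, 119), (336, 116), (337, 103), (338, 64), (339, 26), (340, 15), (341, 13), (342, 14), (343, 16), (344, 16)]
130 [(205, 15), (206, 16), (207, 16), (208, 14), (209, 17), (210, 23), (211, 58), (212, 97), (213, 117), (214, 121), (215, 121), (216, 121), (217, 121), (218, 120), (219, 121)] [(330, 115), (331, 116), (332, 117), (333, 118), (334, 118), (335, 118), (336, 109), (337, 77), (338, 39), (339, 18), (340, 14), (341, 12), (342, 14), (343, 14), (344, 16)]
140 [(205, 14), (206, 15), (207, 17), (208, 16), (209, 13), (210, 15), (211, 38), (212, 80), (213, 110), (214, 118), (215, 121), (216, 122), (217, 119), (218, 121), (219, 122)] [(330, 116), (331, 118), (332, 119), (333, 119), (334, 119), (335, 117), (336, 104), (337, 69), (338, 30), (339, 14), (340, 16), (341, 14), (342, 15), (343, 14), (344, 15)]
[[0.53365373 0.09930841 0.05      ]
 [0.61416204 0.10097928 0.05      ]]
```

Emit:
{"name": "apply_moves", "arguments": {"increments": [{"xyz": [0,0,-1],"delta_rot": [0,0,0],"hand": 0},{"xyz": [0,0,-0.4],"delta_rot": [0,0,0],"hand": 0},{"xyz": [0,0,0],"delta_rot": [0,0,0],"hand": 0},{"xyz": [0,0,0],"delta_rot": [0,0,0],"hand": 0}]}}

```text
clock: 10.98
position: [0.5738, 0.0347, 0.0918]
ee_rot: [0.701, 0.714, -0.001, -0.001]
force: [-1.1, -0.3, -3.3]
grip_width: 0.0537
```

Emit:
{"name": "apply_moves", "arguments": {"increments": [{"xyz": [0,0,0],"delta_rot": [0,0,0],"hand": 0}]}}

```text
clock: 11.07
position: [0.5749, 0.0349, 0.0931]
ee_rot: [0.701, 0.714, 0.0, 0.0]
force: [0.4, -0.9, -3.0]
grip_width: 0.0536
```

Emit:
{"name": "apply_moves", "arguments": {"increments": [{"xyz": [0.01,0.02,-0.4],"delta_rot": [0,0,0],"hand": 0},{"xyz": [0,0,-0.4],"delta_rot": [0,0,0],"hand": 0},{"xyz": [0,0,-0.15],"delta_rot": [0,0,0],"hand": 0},{"xyz": [0,0,-0.05],"delta_rot": [0,0,0],"hand": 0},{"xyz": [0,0,0],"delta_rot": [0,0,0],"hand": 0}]}}

```text
clock: 11.48
position: [0.5744, 0.0358, 0.0719]
ee_rot: [0.7, 0.714, -0.0, -0.001]
force: [-0.2, 0.3, -3.6]
grip_width: 0.0538
```

Emit:
{"name": "apply_moves", "arguments": {"increments": [{"xyz": [0,0,-0.05],"delta_rot": [0,0,0],"hand": 0},{"xyz": [0,0,-0.05],"delta_rot": [0,0,0],"hand": 0},{"xyz": [0,0,0],"delta_rot": [0,0,0],"hand": 0}]}}

```text
clock: 11.73
position: [0.5751, 0.0357, 0.0707]
ee_rot: [0.7, 0.714, 0.0, 0.0]
force: [0.2, -0.2, -3.3]
grip_width: 0.0535
```

Emit:
{"name": "apply_moves", "arguments": {"increments": [{"xyz": [0,0,-0.05],"delta_rot": [0,0,0],"hand": 0},{"xyz": [0,0,-0.05],"delta_rot": [0,0,0],"hand": 0},{"xyz": [0,0,0],"delta_rot": [0,0,0],"hand": 0}]}}

```text
clock: 11.98
position: [0.5749, 0.0357, 0.0685]
ee_rot: [0.7, 0.714, -0.0, -0.0]
force: [0.6, 0.5, -2.7]
grip_width: 0.0537
```

Emit:
{"name": "apply_moves", "arguments": {"increments": [{"xyz": [0,0,-0.05],"delta_rot": [0,0,0],"hand": 0},{"xyz": [0,0,-0.05],"delta_rot": [0,0,0],"hand": 0},{"xyz": [0,0,-0.05],"delta_rot": [0,0,0],"hand": 0},{"xyz": [0,0,0],"delta_rot": [0,0,0],"hand": 0}]}}

```text
clock: 12.32
position: [0.5748, 0.0357, 0.0653]
ee_rot: [0.7, 0.714, -0.0, -0.0]
force: [0.2, -0.7, -3.4]
grip_width: 0.0538
```

Emit:
{"name": "apply_moves", "arguments": {"increments": [{"xyz": [0,0,-0.05],"delta_rot": [0,0,0],"hand": 0},{"xyz": [0,0,-0.05],"delta_rot": [0,0,0],"hand": 0},{"xyz": [0,0,-0.05],"delta_rot": [0,0,0],"hand": 0},{"xyz": [0,0,0],"delta_rot": [0,0,0],"hand": 0}]}}

```text
clock: 12.65
position: [0.5748, 0.0357, 0.0623]
ee_rot: [0.7, 0.714, -0.0, -0.0]
force: [0.2, 0.3, -3.0]
grip_width: 0.0539
```

Emit:
{"name": "apply_moves", "arguments": {"increments": [{"xyz": [0,0,-0.05],"delta_rot": [0,0,0],"hand": 0},{"xyz": [0,0,0],"delta_rot": [0,0,0],"hand": 0}]}}

```text
clock: 12.82
position: [0.5749, 0.0357, 0.0614]
ee_rot: [0.7, 0.714, -0.0, -0.0]
force: [-0.2, 0.6, -2.9]
grip_width: 0.0538
```

Emit:
{"name": "apply_moves", "arguments": {"increments": [{"xyz": [0,0,-0.04],"delta_rot": [0,0,0],"hand": 0},{"xyz": [0,0,0],"delta_rot": [0,0,0],"hand": 0}]}}

```text
clock: 12.98
position: [0.5751, 0.0357, 0.061]
ee_rot: [0.7, 0.714, 0.0, 0.0]
force: [-0.9, -0.2, -0.5]
grip_width: 0.0539
```

Emit:
{"name": "apply_moves", "arguments": {"increments": [{"xyz": [0,0,-0.03],"delta_rot": [0,0,0],"hand": 0},{"xyz": [0,0,0],"delta_rot": [0,0,0],"hand": 0}]}}

```text
clock: 13.15
position: [0.5751, 0.0357, 0.061]
ee_rot: [0.7, 0.714, 0.0, 0.0]
force: [-2.7, -0.4, 3.7]
grip_width: 0.0539
```

Seated: the TCP is at 0.061 as predicted, and contact carries the weight. Release and lift.

Emit:
{"name": "apply_moves", "arguments": {"increments": [{"xyz": [0,0,0],"delta_rot": [0,0,0],"hand": 1},{"xyz": [0,0,0],"delta_rot": [0,0,0],"hand": 1},{"xyz": [0,0,0],"delta_rot": [0,0,0],"hand": 1},{"xyz": [0,0,0.5],"delta_rot": [0,0,0],"hand": 1},{"xyz": [0,0,1],"delta_rot": [0,0,0],"hand": 1},{"xyz": [0,0,1],"delta_rot": [0,0,0],"hand": 1},{"xyz": [0,0,1],"delta_rot": [0,0,0],"hand": 1},{"xyz": [0,0,1],"delta_rot": [0,0,0],"hand": 1}]}}

```text
clock: 13.82
position: [0.5751, 0.0357, 0.152]
ee_rot: [0.7, 0.714, 0.0, 0.0]
force: [0.5, -0.2, 0.1]
grip_width: 0.0926
```

Emit:
{"name": "apply_moves", "arguments": {"increments": [{"xyz": [0,-0.5,1],"delta_rot": [0,0,0],"hand": 1},{"xyz": [0,-1,1],"delta_rot": [0,0,0],"hand": 1},{"xyz": [0,-1,1],"delta_rot": [0,0,0],"hand": 1},{"xyz": [0,-1,1],"delta_rot": [0,0,0],"hand": 1},{"xyz": [0,-0.5,1],"delta_rot": [0,0,0],"hand": 1},{"xyz": [0,0,0],"delta_rot": [0,0,0],"hand": 1},{"xyz": [0,0,0],"delta_rot": [0,0,0],"hand": 1}]}}

```text
clock: 14.4
position: [0.576, -0.0449, 0.2523]
ee_rot: [0.701, 0.713, 0.001, 0.001]
force: [-0.2, 0.1, -0.5]
grip_width: 0.0927
```

```bash
python3 - <<'E'
from h import *
s=read_state();print(s["clock"],s["position"],s["ee_rot"],s["force"])
np.save("st_w6.npy",s,allow_pickle=True)
im=capture("wrist");cv2.imwrite("pics/w6.png",im)
C=cam("wrist",s);hsv=cv2.cvtColor(im,cv2.COLOR_BGR2HSV)
k=cv2.inRange(hsv,(0,0,0),(180,255,45))
for a in maskrect(C,k,.10,100): print("dark",a)
im2=capture("scene");cv2.imwrite("pics/s6.png",cv2.resize(im2[120:300,200:420],None,fx=3,fy=3,interpolation=cv2.INTER_CUBIC))
E
```

```text
14.4 [ 0.57595022 -0.04487057  0.25231821] [0.70081313 0.71334245 0.00116555 0.00146469] [-0.20892156  0.07335778 -0.4685209 ]
dark (array([204., 328.]), ((509.0960998535156, -187.1114044189453), (19.397676467895508, 19.016990661621094), 65.69304656982422))
dark (array([276., 350.]), ((583.0159912109375, -215.9602813720703), (705.2324829101562, 219.6787567138672), 2.6731114387512207))
dark (array([231., 268.]), ((537.8795776367188, -118.27924346923828), (19.6304988861084, 33.21116256713867), 67.69133758544922))
dark (array([239., 250.]), ((547.2762451171875, -96.26419830322266), (15.270429611206055, 44.2210807800293), 67.54685974121094))
dark (array([273., 184.]), ((576.6511840820312, -35.103694915771484), (36.6219482421875, 11.88952350616455), 0.9631133675575256))
dark (array([272., 151.]), ((575.6005249023438, -5.342715263366699), (22.546466827392578, 22.620891571044922), 0.9342446327209473))
dark (array([272.,  49.]), ((574.2260131835938, 77.76293182373047), (39.346290588378906, 24.152973175048828), 1.0492758750915527))
dark (array([320., 109.]), ((615.9190673828125, 28.980224609375), (139.26670837402344, 16.576108932495117), 88.96634674072266))
dark (array([225., 110.]), ((535.6806640625, 27.566150665283203), (16.494050979614258, 140.18748474121094), 2.684002161026001))
dark (array([525.,  98.]), ((810.782470703125, 27.133041381835938), (104.81419372558594, 207.08621215820312), 0.4627024829387665))
```

View pics/w6.png

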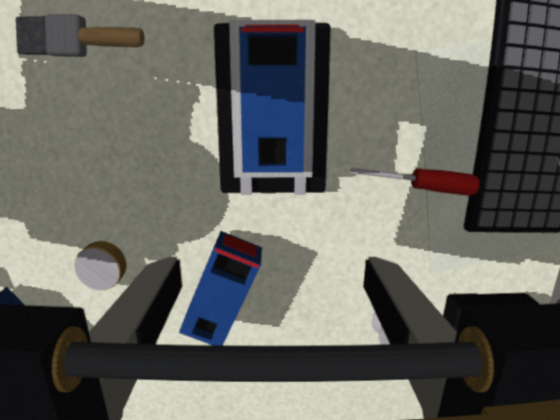

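View pics/s6.png

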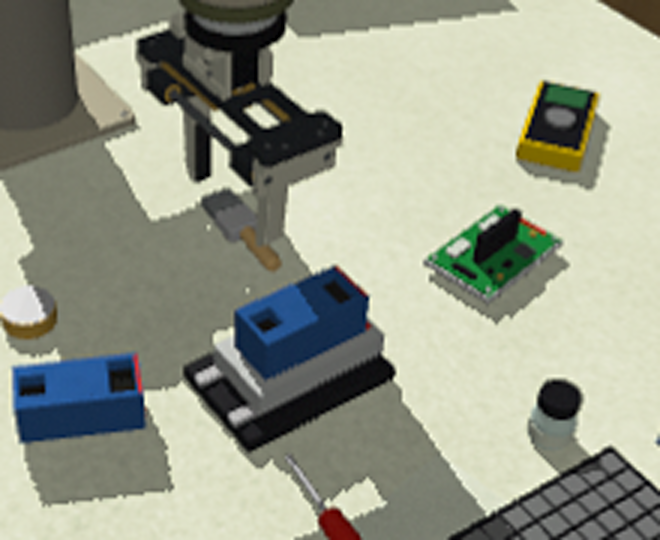

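Riser seated: its top pockets, measured at z=0.10, centre on (574.9,36.2) with yaw ≈1.0° and 83.1 mm spacing. Now the carrier.

Emit:
{"name": "apply_moves", "arguments": {"increments": [{"xyz": [-0.06,0.98,0],"delta_rot": [0,0,0.0036],"hand": 0.8},{"xyz": [-0.06,0.98,0],"delta_rot": [0,0,0.0036],"hand": 0.8},{"xyz": [-0.06,0.98,0],"delta_rot": [0,0,0.0036],"hand": 0.8},{"xyz": [-0.06,0.98,0],"delta_rot": [0,0,0.0036],"hand": 0.8},{"xyz": [-0.06,0.98,0],"delta_rot": [0,0,0.0036],"hand": 0.8},{"xyz": [-0.06,0.98,0],"delta_rot": [0,0,0.0036],"hand": 0.8},{"xyz": [-0.06,0.98,0],"delta_rot": [0,0,0.0036],"hand": 0.8},{"xyz": [-0.06,0.98,0],"delta_rot": [0,0,0.0036],"hand": 0.8}]}}

```text
clock: 15.17
position: [0.5641, 0.1143, 0.2483]
ee_rot: [0.667, 0.745, -0.001, -0.001]
force: [0.6, -0.4, -0.3]
grip_width: 0.0742
```

Emit:
{"name": "apply_moves", "arguments": {"increments": [{"xyz": [-0.06,0.98,0],"delta_rot": [0,0,0.0036],"hand": 0.8},{"xyz": [-0.06,0.98,0],"delta_rot": [0,0,0.0036],"hand": 0.8},{"xyz": [-0.06,0.98,0],"delta_rot": [0,0,0.0036],"hand": 0.8},{"xyz": [-0.06,0.98,0],"delta_rot": [0,0,0.0036],"hand": 0.8},{"xyz": [-0.06,0.98,0],"delta_rot": [0,0,0.0036],"hand": 0.8},{"xyz": [-0.06,0.98,0],"delta_rot": [0,0,0.0036],"hand": 0.8},{"xyz": [-0.06,0.98,0],"delta_rot": [0,0,0.0036],"hand": 0.8},{"xyz": [-0.06,0.98,0],"delta_rot": [0,0,0.0036],"hand": 0.8}]}}

```text
clock: 15.83
position: [0.5543, 0.2709, 0.2482]
ee_rot: [0.632, 0.775, -0.001, -0.001]
force: [0.6, 0.7, 0.2]
grip_width: 0.0745
```

Emit:
{"name": "apply_moves", "arguments": {"increments": [{"xyz": [0,0.9,-1],"delta_rot": [0,0,0.004],"hand": 0.8},{"xyz": [0,0,-1],"delta_rot": [0,0,0],"hand": 0.8},{"xyz": [0,0,-1],"delta_rot": [0,0,0],"hand": 0.8},{"xyz": [0,0,0],"delta_rot": [0,0,0],"hand": 0.8},{"xyz": [0,0,0],"delta_rot": [0,0,0],"hand": 0.8}]}}

```text
clock: 16.25
position: [0.5536, 0.2873, 0.1875]
ee_rot: [0.628, 0.778, -0.002, -0.001]
force: [0.6, -0.1, -0.3]
grip_width: 0.0742
```

```bash
python3 - <<'E'
from h import *
s=read_state();print(s["clock"],s["position"],s["ee_rot"],s["force"])
T=R.from_quat(s["ee_rot"]).as_matrix();print(np.degrees(np.arctan2(T[1,1],T[0,1])))
np.save("st_w7.npy",s,allow_pickle=True)
im=capture("wrist");cv2.imwrite("pics/w7.png",im)
C=cam("wrist",s);hsv=cv2.cvtColor(im,cv2.COLOR_BGR2HSV)
g=cv2.inRange(hsv,(45,110,30),(85,255,255))
g=cv2.morphologyEx(g,cv2.MORPH_CLOSE,np.ones((15,15)))
print(maskrect(C,g,.020))
k=cv2.inRange(hsv,(0,0,0),(180,255,45))
for a in maskrect(C,k,.058,100): print("dark",a)
E
```

```text
16.25 [0.55363311 0.28733588 0.18748166] [ 0.62768771  0.77846035 -0.00240611 -0.00135282] [ 0.61856923 -0.06535438 -0.30311198]
12.24004312357346
[(array([276., 151.]), ((549.109619140625, 318.4490051269531), (82.79174041748047, 132.45030212402344), 12.045052528381348))]
dark (array([269., 355.]), ((583.7325439453125, 137.96368408203125), (654.9879150390625, 203.00430297851562), 14.711344718933105))
dark (array([276., 215.]), ((558.5833740234375, 276.2220153808594), (27.22866439819336, 8.039129257202148), 12.32678508758545))
dark (array([294., 164.]), ((564.2999267578125, 321.81219482421875), (42.16078567504883, 73.18653106689453), 12.090147972106934))
```

View pics/w7.png

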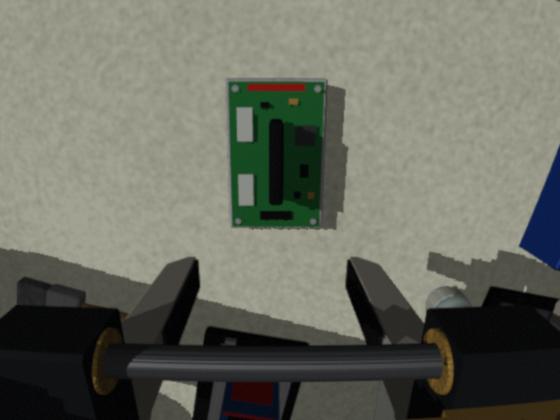

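Emit:
{"name": "apply_moves", "arguments": {"increments": [{"xyz": [-0.1,0.45,-0.5],"delta_rot": [0,0,0],"hand": 0.3},{"xyz": [-0.1,0.45,-0.5],"delta_rot": [0,0,0],"hand": 0.3},{"xyz": [0,0.45,-1],"delta_rot": [0,0,0],"hand": 0.3},{"xyz": [0,0,-1],"delta_rot": [0,0,0],"hand": 0.3},{"xyz": [0,0,-1],"delta_rot": [0,0,0],"hand": 0.3},{"xyz": [0,0,-0.5],"delta_rot": [0,0,0],"hand": 0.3},{"xyz": [0,0,0],"delta_rot": [0,0,0],"hand": 0.3},{"xyz": [0,0,0],"delta_rot": [0,0,0],"hand": 0.3}]}}

```text
clock: 16.97
position: [0.5514, 0.3146, 0.1]
ee_rot: [0.628, 0.778, -0.0, -0.0]
force: [-0.2, 0.0, 1.1]
grip_width: 0.0291
```

Emit:
{"name": "apply_moves", "arguments": {"increments": [{"xyz": [0,0,0],"delta_rot": [0,0,0],"hand": 0.3},{"xyz": [0,0,0],"delta_rot": [0,0,0],"hand": 0.3}]}}

```text
clock: 17.13
position: [0.5529, 0.3149, 0.1022]
ee_rot: [0.628, 0.778, 0.001, 0.001]
force: [-0.3, -0.9, 0.2]
grip_width: 0.0279
```

```bash
python3 - <<'E'
from h import *
s=read_state();print(s["clock"],s["position"],s["ee_rot"],s["force"])
im=capture("wrist");cv2.imwrite("pics/w8.png",im)
C=cam("wrist",s)
T=R.from_quat(s["ee_rot"]).as_matrix();print(np.degrees(np.arctan2(T[1,1],T[0,1])))
hsv=cv2.cvtColor(im,cv2.COLOR_BGR2HSV)
print(read_state()["position"])
E
```

```text
17.1333 [0.55292366 0.3148777  0.10218979] [6.28168160e-01 7.78076201e-01 1.33972929e-03 6.26827141e-04] [-0.33276318 -0.93305199  0.20994721]
12.16963724805222
[0.55285476 0.31482116 0.10208595]
```

View pics/w8.png

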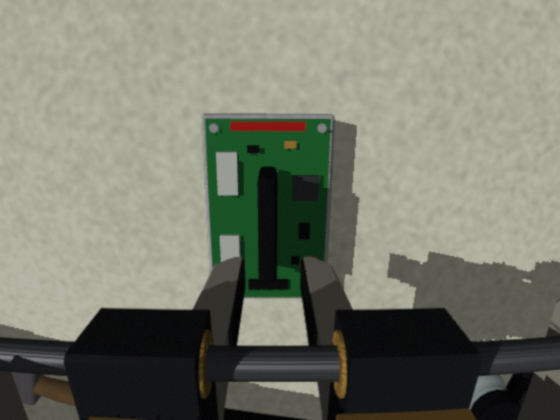

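Emit:
{"name": "apply_moves", "arguments": {"increments": [{"xyz": [-0.1,0,-0.5],"delta_rot": [0,0,0],"hand": 0.3},{"xyz": [0,0,-0.7],"delta_rot": [0,0,0],"hand": 0.3},{"xyz": [0,0,-0.5],"delta_rot": [0,0,0],"hand": 0.3},{"xyz": [0,0,-0.4],"delta_rot": [0,0,0],"hand": 0.3},{"xyz": [0,0,-0.3],"delta_rot": [0,0,0],"hand": 0.3},{"xyz": [0,0,0],"delta_rot": [0,0,0],"hand": 0.3},{"xyz": [0,0,0],"delta_rot": [0,0,0],"hand": 0.3}]}}

```text
clock: 17.77
position: [0.5493, 0.3141, 0.0514]
ee_rot: [0.628, 0.778, -0.001, -0.0]
force: [-0.3, -0.1, 0.4]
grip_width: 0.0278
```

Emit:
{"name": "apply_moves", "arguments": {"increments": [{"xyz": [0,0,0],"delta_rot": [0,0,0],"hand": 0.3},{"xyz": [0,0,0],"delta_rot": [0,0,0],"hand": 0.3}]}}

```text
clock: 17.93
position: [0.5504, 0.3146, 0.053]
ee_rot: [0.628, 0.778, 0.001, 0.0]
force: [0.3, -0.5, -1.1]
grip_width: 0.0278
```

```bash
python3 - <<'E'
from h import *
im=capture("wrist");cv2.imwrite("pics/w9.png",im)
im2=capture("scene");cv2.imwrite("pics/s9.png",cv2.resize(im2[100:250,280:460],None,fx=4,fy=4,interpolation=cv2.INTER_CUBIC))
E
```

```text
(no output)
```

View pics/w9.png

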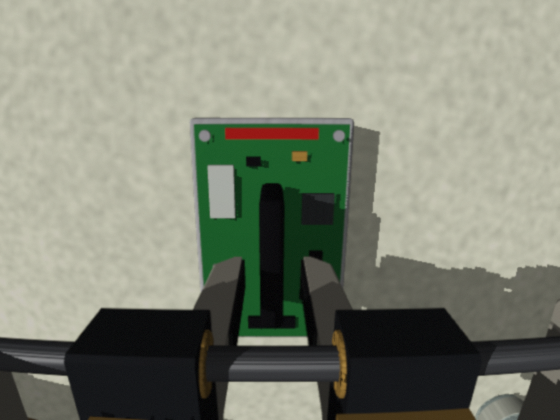

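View pics/s9.png

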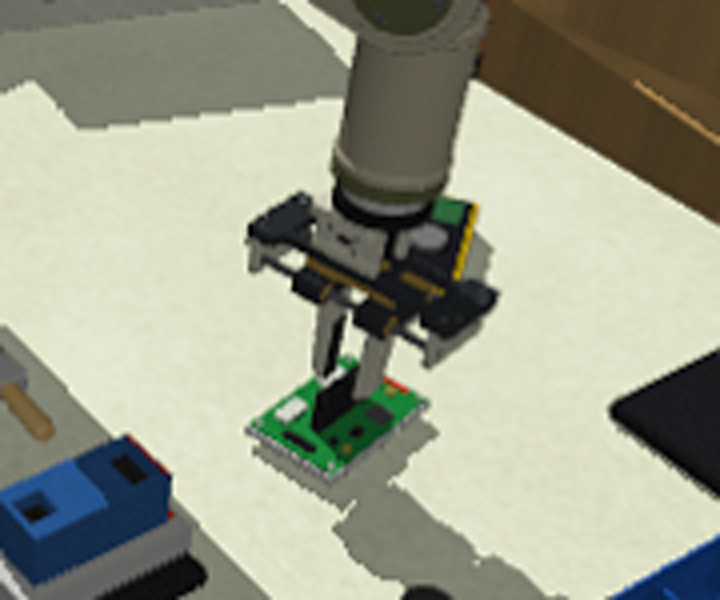

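Emit:
{"name": "apply_moves", "arguments": {"increments": [{"xyz": [0,0,-0.4],"delta_rot": [0,0,0],"hand": 0.3},{"xyz": [0,0,-0.4],"delta_rot": [0,0,0],"hand": 0.3},{"xyz": [0,0,-0.3],"delta_rot": [0,0,0],"hand": 0.3},{"xyz": [0,0,-0.15],"delta_rot": [0,0,0],"hand": 0.3},{"xyz": [0,0,0],"delta_rot": [0,0,0],"hand": 0.3}]}}

```text
clock: 18.45
position: [0.5486, 0.3137, 0.0254]
ee_rot: [0.628, 0.778, -0.001, -0.001]
force: [1.1, 0.3, -0.2]
grip_width: 0.0277
```

Emit:
{"name": "apply_moves", "arguments": {"increments": [{"xyz": [0,0,0],"delta_rot": [0,0,0],"hand": 0.15},{"xyz": [0,0,0],"delta_rot": [0,0,0],"hand": 0},{"xyz": [0,0,0],"delta_rot": [0,0,0],"hand": 0},{"xyz": [0,0,0],"delta_rot": [0,0,0],"hand": 0}]}}

```text
clock: 18.78
position: [0.5501, 0.3145, 0.0277]
ee_rot: [0.628, 0.778, 0.0, 0.0]
force: [0.6, 0.1, -0.2]
grip_width: 0.0124
```

Emit:
{"name": "apply_moves", "arguments": {"increments": [{"xyz": [0,0,0],"delta_rot": [0,0,0],"hand": 0},{"xyz": [0,0,0],"delta_rot": [0,0,0],"hand": 0},{"xyz": [0,0,0],"delta_rot": [0,0,0],"hand": 0}]}}

```text
clock: 19.03
position: [0.5501, 0.3145, 0.0277]
ee_rot: [0.628, 0.778, 0.0, 0.0]
force: [-0.5, -0.7, 2.1]
grip_width: 0.0115
```

Emit:
{"name": "apply_moves", "arguments": {"increments": [{"xyz": [0,0,0.3],"delta_rot": [0,0,0],"hand": 0},{"xyz": [0,0,0.7],"delta_rot": [0,0,0],"hand": 0},{"xyz": [0,0,1],"delta_rot": [0,0,0],"hand": 0},{"xyz": [0,0,1],"delta_rot": [0,0,0],"hand": 0},{"xyz": [0,0,1],"delta_rot": [0,0,0],"hand": 0},{"xyz": [0,0,1],"delta_rot": [0,0,0],"hand": 0},{"xyz": [0,0,1],"delta_rot": [0,0,0],"hand": 0},{"xyz": [0,0,0.7],"delta_rot": [0,0,0],"hand": 0}]}}

```text
clock: 19.7
position: [0.5502, 0.3145, 0.1642]
ee_rot: [0.628, 0.778, 0.001, 0.0]
force: [0.6, 0.3, -4.0]
grip_width: 0.0121
```

Emit:
{"name": "apply_moves", "arguments": {"increments": [{"xyz": [0,0,0.3],"delta_rot": [0,0,0],"hand": 0},{"xyz": [0,0,0],"delta_rot": [0,0,0],"hand": 0},{"xyz": [0,0,0],"delta_rot": [0,0,0],"hand": 0},{"xyz": [0,0,0],"delta_rot": [0,0,0],"hand": 0}]}}

```text
clock: 20.03
position: [0.5489, 0.3139, 0.1654]
ee_rot: [0.628, 0.778, -0.001, -0.001]
force: [0.0, 0.6, -5.0]
grip_width: 0.0122
```

```bash
python3 - <<'E'
from h import *
s=read_state();print(s["clock"],s["position"],s["force"],s["ft_torque"],s["grip_width"])
np.save("st_w10.npy",s,allow_pickle=True)
im=capture("wrist");cv2.imwrite("pics/w10.png",im)
C=cam("wrist",s);hsv=cv2.cvtColor(im,cv2.COLOR_BGR2HSV)
T=R.from_quat(s["ee_rot"]).as_matrix();print(np.degrees(np.arctan2(T[1,1],T[0,1])))
z=s["position"][2]-.0277+.020
r=cv2.inRange(hsv,(0,150,60),(8,255,255))|cv2.inRange(hsv,(172,150,60),(180,255,255))
for a in maskrect(C,r,z,200):
    c=np.array([*np.array(a[1][0])/1000,z]); print(a,((c-s["position"])@T).round(4))
im2=capture("scene");cv2.imwrite("pics/s10.png",cv2.resize(im2[60:230,260:460],None,fx=3.5,fy=3.5,interpolation=cv2.INTER_CUBIC))
E
```

```text
20.0333 [0.54886425 0.31385424 0.16540816] [ 0.04761855  0.61535038 -5.03969158] [-0.14205575  0.08043957 -0.00949265] 0.012179759706777447
12.177461220890743
(array([272., 138.]), ((534.8257446289062, 378.5242004394531), (49.73285675048828, 5.644588947296143), 12.196157455444336)) [ 0.0662 -0.0001  0.0077]
```

View pics/w10.png

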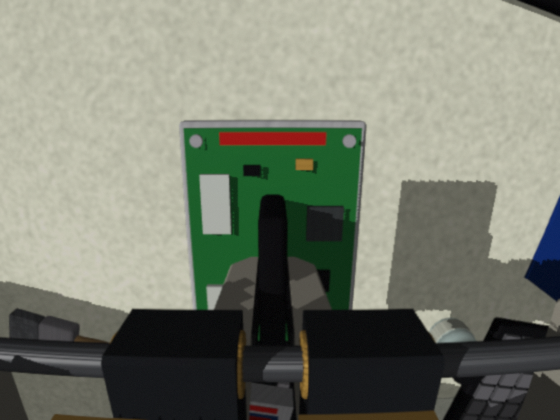

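View pics/s10.png

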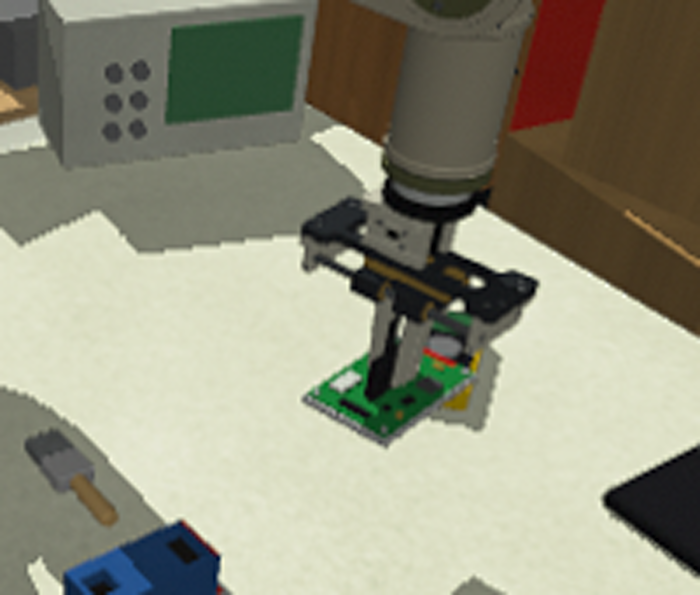

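Emit:
{"name": "apply_moves", "arguments": {"increments": [{"xyz": [0.089,-0.96,0],"delta_rot": [0,0,-0.0044],"hand": 0},{"xyz": [0.089,-0.96,0],"delta_rot": [0,0,-0.0044],"hand": 0},{"xyz": [0.089,-0.96,0],"delta_rot": [0,0,-0.0044],"hand": 0},{"xyz": [0.089,-0.96,0],"delta_rot": [0,0,-0.0044],"hand": 0},{"xyz": [0.089,-0.96,0],"delta_rot": [0,0,-0.0044],"hand": 0},{"xyz": [0.089,-0.96,0],"delta_rot": [0,0,-0.0044],"hand": 0},{"xyz": [0.089,-0.96,0],"delta_rot": [0,0,-0.0044],"hand": 0},{"xyz": [0.089,-0.96,0],"delta_rot": [0,0,-0.0044],"hand": 0}]}}

```text
clock: 20.8
position: [0.5634, 0.1597, 0.1661]
ee_rot: [0.67, 0.742, -0.001, -0.001]
force: [0.5, -0.3, -4.8]
grip_width: 0.0117
```

Emit:
{"name": "apply_moves", "arguments": {"increments": [{"xyz": [0.089,-0.96,0],"delta_rot": [0,0,-0.0044],"hand": 0},{"xyz": [0.089,-0.96,0],"delta_rot": [0,0,-0.0044],"hand": 0},{"xyz": [0.089,-0.96,0],"delta_rot": [0,0,-0.0044],"hand": 0},{"xyz": [0.089,-0.96,0],"delta_rot": [0,0,-0.0044],"hand": 0},{"xyz": [0.089,-0.96,0],"delta_rot": [0,0,-0.0044],"hand": 0},{"xyz": [0.089,-0.96,0],"delta_rot": [0,0,-0.0044],"hand": 0},{"xyz": [0,-0.45,0],"delta_rot": [0,0,0],"hand": 0},{"xyz": [0,-0.22,0],"delta_rot": [0,0,0],"hand": 0}]}}

```text
clock: 21.47
position: [0.5742, 0.0308, 0.1664]
ee_rot: [0.701, 0.713, -0.001, -0.0]
force: [0.3, -0.2, -5.0]
grip_width: 0.0119
```

Emit:
{"name": "apply_moves", "arguments": {"increments": [{"xyz": [0,0,0],"delta_rot": [0,0,0],"hand": 0},{"xyz": [0,0,0],"delta_rot": [0,0,0],"hand": 0},{"xyz": [0,0,0],"delta_rot": [0,0,0],"hand": 0},{"xyz": [0,0,0],"delta_rot": [0,0,0],"hand": 0}]}}

```text
clock: 21.8
position: [0.5746, 0.0331, 0.1672]
ee_rot: [0.7, 0.714, 0.0, -0.0]
force: [-0.1, 0.2, -4.5]
grip_width: 0.0117
```

Emit:
{"name": "apply_moves", "arguments": {"increments": [{"xyz": [0,0,0],"delta_rot": [0,0,0],"hand": 0}]}}

```text
clock: 21.88
position: [0.5747, 0.033, 0.1672]
ee_rot: [0.7, 0.714, 0.0, -0.0]
force: [0.4, -0.1, -5.8]
grip_width: 0.0118
```

```bash
python3 - <<'E'
from h import *
s=read_state();print(s["clock"],s["position"],s["force"],s["ft_torque"],s["grip_width"])
np.save("st_w11.npy",s,allow_pickle=True)
im=capture("wrist");cv2.imwrite("pics/w11.png",im)
C=cam("wrist",s);hsv=cv2.cvtColor(im,cv2.COLOR_BGR2HSV)
T=R.from_quat(s["ee_rot"]).as_matrix();print(np.degrees(np.arctan2(T[1,1],T[0,1])))
z=s["position"][2]-.0277+.020
r=cv2.inRange(hsv,(0,150,60),(8,255,255))|cv2.inRange(hsv,(172,150,60),(180,255,255))
for a in maskrect(C,r,z,200):
    c=np.array([*np.array(a[1][0])/1000,z]); print(a,((c-s["position"])@T).round(4))
im2=capture("scene");cv2.imwrite("pics/s11.png",cv2.resize(im2[80:300,200:420],None,fx=2.7,fy=2.7,interpolation=cv2.INTER_CUBIC))
E
```

```text
21.8833 [0.574671   0.03295659 0.16724313] [ 0.43495919 -0.14411578 -5.79380745] [-0.13317535  0.10088175 -0.01492536] 0.011774075439351961
1.1554214241377152
(array([471., 277.]), ((684.28125, 27.692583084106445), (14.252552032470703, 47.05759048461914), 84.2351303100586)) [-0.0075  0.1095  0.0077]
(array([272., 138.]), ((573.3661499023438, 99.13714599609375), (49.768836975097656, 5.6526641845703125), 1.1370000839233398)) [0.0662 0.     0.0077]
(array([273., 116.]), ((573.5527954101562, 109.00040435791016), (29.585664749145508, 2.297686815261841), 1.1555715799331665)) [0.076  0.0004 0.0077]
```

View pics/w11.png

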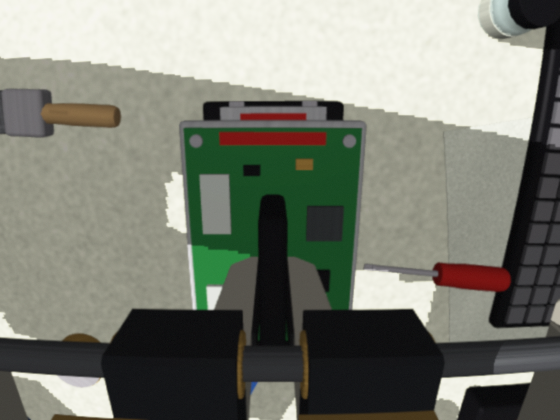

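View pics/s11.png

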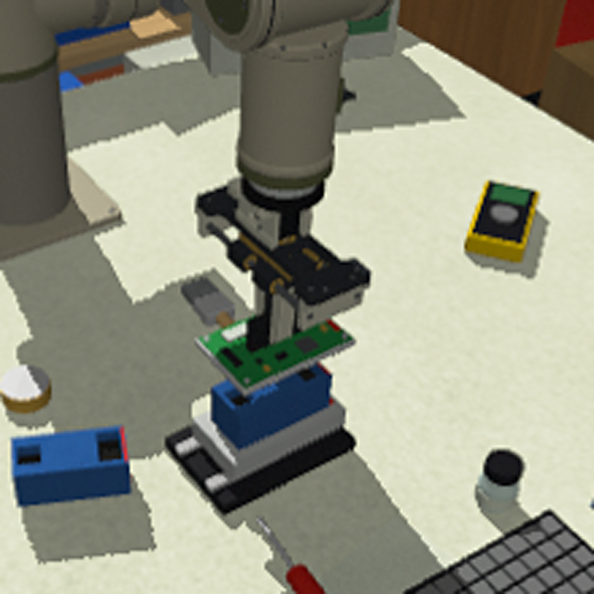

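Emit:
{"name": "apply_moves", "arguments": {"increments": [{"xyz": [0.015,-0.04,-0.5],"delta_rot": [0,0,0],"hand": 0},{"xyz": [0,0,-0.6],"delta_rot": [0,0,0],"hand": 0},{"xyz": [0,0,-0.4],"delta_rot": [0,0,0],"hand": 0},{"xyz": [0,0,-0.2],"delta_rot": [0,0,0],"hand": 0},{"xyz": [0,0,-0.1],"delta_rot": [0,0,0],"hand": 0},{"xyz": [0,0,0],"delta_rot": [0,0,0],"hand": 0},{"xyz": [0,0,0],"delta_rot": [0,0,0],"hand": 0}]}}

```text
clock: 22.57
position: [0.5751, 0.0313, 0.1313]
ee_rot: [0.7, 0.714, 0.0, 0.0]
force: [0.2, 0.2, -4.5]
grip_width: 0.012
```

Emit:
{"name": "apply_moves", "arguments": {"increments": [{"xyz": [0,0,-0.05],"delta_rot": [0,0,0],"hand": 0},{"xyz": [0,0,-0.05],"delta_rot": [0,0,0],"hand": 0},{"xyz": [0,0,0],"delta_rot": [0,0,0],"hand": 0}]}}

```text
clock: 22.82
position: [0.5752, 0.0313, 0.1295]
ee_rot: [0.7, 0.714, 0.0, 0.0]
force: [-0.1, -0.4, -5.1]
grip_width: 0.0118
```

Emit:
{"name": "apply_moves", "arguments": {"increments": [{"xyz": [0,0,-0.05],"delta_rot": [0,0,0],"hand": 0},{"xyz": [0,0,-0.05],"delta_rot": [0,0,0],"hand": 0},{"xyz": [0,0,0],"delta_rot": [0,0,0],"hand": 0}]}}

```text
clock: 23.07
position: [0.5749, 0.0313, 0.127]
ee_rot: [0.7, 0.714, -0.0, -0.0]
force: [-0.6, -0.7, -4.7]
grip_width: 0.0114
```

Emit:
{"name": "apply_moves", "arguments": {"increments": [{"xyz": [0,0.03,0],"delta_rot": [0,0,0],"hand": 0},{"xyz": [0,0,-0.05],"delta_rot": [0,0,0],"hand": 0},{"xyz": [0,0,-0.05],"delta_rot": [0,0,0],"hand": 0},{"xyz": [0,0,0],"delta_rot": [0,0,0],"hand": 0}]}}

```text
clock: 23.4
position: [0.5748, 0.0319, 0.1249]
ee_rot: [0.7, 0.714, -0.0, -0.0]
force: [-0.4, -0.1, -4.0]
grip_width: 0.0119
```

Emit:
{"name": "apply_moves", "arguments": {"increments": [{"xyz": [0,0,-0.05],"delta_rot": [0,0,0],"hand": 0},{"xyz": [0,0,-0.05],"delta_rot": [0,0,0],"hand": 0},{"xyz": [0,0,0],"delta_rot": [0,0,0],"hand": 0}]}}

```text
clock: 23.65
position: [0.5748, 0.0319, 0.1229]
ee_rot: [0.7, 0.714, -0.0, -0.0]
force: [0.5, 0.5, -4.9]
grip_width: 0.012
```

Emit:
{"name": "apply_moves", "arguments": {"increments": [{"xyz": [0,0,-0.05],"delta_rot": [0,0,0],"hand": 0},{"xyz": [0,0,-0.05],"delta_rot": [0,0,0],"hand": 0},{"xyz": [0,0,0],"delta_rot": [0,0,0],"hand": 0}]}}

```text
clock: 23.9
position: [0.5748, 0.0319, 0.1209]
ee_rot: [0.7, 0.714, -0.0, -0.0]
force: [0.4, 0.2, -4.3]
grip_width: 0.0119
```

In the pockets with no resistance; 3 mm to go.

Emit:
{"name": "apply_moves", "arguments": {"increments": [{"xyz": [0,0,-0.05],"delta_rot": [0,0,0],"hand": 0},{"xyz": [0,0,-0.05],"delta_rot": [0,0,0],"hand": 0},{"xyz": [0,0,0],"delta_rot": [0,0,0],"hand": 0}]}}

```text
clock: 24.15
position: [0.5749, 0.0319, 0.1189]
ee_rot: [0.7, 0.714, -0.0, -0.0]
force: [-0.1, 0.5, -3.9]
grip_width: 0.0118
```

Emit:
{"name": "apply_moves", "arguments": {"increments": [{"xyz": [0,0,-0.04],"delta_rot": [0,0,0],"hand": 0},{"xyz": [0,0,0],"delta_rot": [0,0,0],"hand": 0}]}}

```text
clock: 24.32
position: [0.5749, 0.0319, 0.1183]
ee_rot: [0.7, 0.714, -0.0, -0.0]
force: [1.0, 0.1, -4.0]
grip_width: 0.0117
```

Emit:
{"name": "apply_moves", "arguments": {"increments": [{"xyz": [0,0,-0.03],"delta_rot": [0,0,0],"hand": 0},{"xyz": [0,0,0],"delta_rot": [0,0,0],"hand": 0}]}}

```text
clock: 24.48
position: [0.575, 0.0319, 0.1177]
ee_rot: [0.7, 0.714, -0.0, -0.0]
force: [-0.9, -1.3, -4.6]
grip_width: 0.0118
```

Emit:
{"name": "apply_moves", "arguments": {"increments": [{"xyz": [0,0,-0.03],"delta_rot": [0,0,0],"hand": 0},{"xyz": [0,0,0],"delta_rot": [0,0,0],"hand": 0}]}}

```text
clock: 24.65
position: [0.5751, 0.0319, 0.1177]
ee_rot: [0.7, 0.714, 0.0, 0.0]
force: [-2.7, -0.0, -1.4]
grip_width: 0.0121
```

Emit:
{"name": "apply_moves", "arguments": {"increments": [{"xyz": [0,0,-0.03],"delta_rot": [0,0,0],"hand": 0},{"xyz": [0,0,0],"delta_rot": [0,0,0],"hand": 0}]}}

```text
clock: 24.82
position: [0.5752, 0.0319, 0.1176]
ee_rot: [0.7, 0.714, 0.0, 0.0]
force: [-3.8, 0.0, 5.0]
grip_width: 0.0118
```

Seated at TCP 0.1176 (predicted 0.1177) with contact felt. Open slightly and retreat straight up.

Emit:
{"name": "apply_moves", "arguments": {"increments": [{"xyz": [0,0,0],"delta_rot": [0,0,0],"hand": 0.15},{"xyz": [0,0,0],"delta_rot": [0,0,0],"hand": 0.3},{"xyz": [0,0,0],"delta_rot": [0,0,0],"hand": 0.3},{"xyz": [0,0,0],"delta_rot": [0,0,0],"hand": 0.3},{"xyz": [0,0,0.2],"delta_rot": [0,0,0],"hand": 0.3},{"xyz": [0,0,0.6],"delta_rot": [0,0,0],"hand": 0.3},{"xyz": [0,0,1],"delta_rot": [0,0,0],"hand": 0.3},{"xyz": [0,0,1],"delta_rot": [0,0,0],"hand": 0.3}]}}

```text
clock: 25.48
position: [0.5746, 0.0319, 0.1736]
ee_rot: [0.7, 0.714, -0.0, -0.0]
force: [-0.7, -0.7, -0.5]
grip_width: 0.0279
```

Emit:
{"name": "apply_moves", "arguments": {"increments": [{"xyz": [0,0,1],"delta_rot": [0,0,0],"hand": 0.3},{"xyz": [0,-0.5,1],"delta_rot": [0,0,0],"hand": 0.3},{"xyz": [0,-1,1],"delta_rot": [0,0,0],"hand": 0.3},{"xyz": [0,-1,1],"delta_rot": [0,0,0],"hand": 0.3},{"xyz": [0,-1,0.6],"delta_rot": [0,0,0],"hand": 0.3},{"xyz": [0,-0.5,0],"delta_rot": [0,0,0],"hand": 0.3},{"xyz": [0,0,0],"delta_rot": [0,0,0],"hand": 0.3},{"xyz": [0,0,0],"delta_rot": [0,0,0],"hand": 0.3}]}}

```text
clock: 26.15
position: [0.5747, -0.048, 0.264]
ee_rot: [0.701, 0.713, -0.0, -0.001]
force: [1.1, 0.1, -0.6]
grip_width: 0.0278
```

```bash
python3 - <<'E'
from h import *
s=read_state();print(s["clock"],s["position"],s["force"])
im=capture("wrist");cv2.imwrite("pics/w12.png",im)
C=cam("wrist",s);hsv=cv2.cvtColor(im,cv2.COLOR_BGR2HSV)
g=cv2.inRange(hsv,(45,110,20),(85,255,255));g=cv2.morphologyEx(g,cv2.MORPH_CLOSE,np.ones((15,15)))
print(maskrect(C,g,.110,2000))
im2=capture("scene");cv2.imwrite("pics/s12.png",cv2.resize(im2[120:300,200:420],None,fx=3.3,fy=3.3,interpolation=cv2.INTER_CUBIC))
im3=capture("top");cv2.imwrite("pics/t12.png",im3)
E
```

```text
26.15 [ 0.57467969 -0.0479985   0.26397356] [ 1.05848532  0.13480963 -0.59332818]
[(array([275.,  93.]), ((575.0567016601562, 36.134029388427734), (82.60829162597656, 131.80751037597656), 1.0652987957000732))]
```

View pics/w12.png

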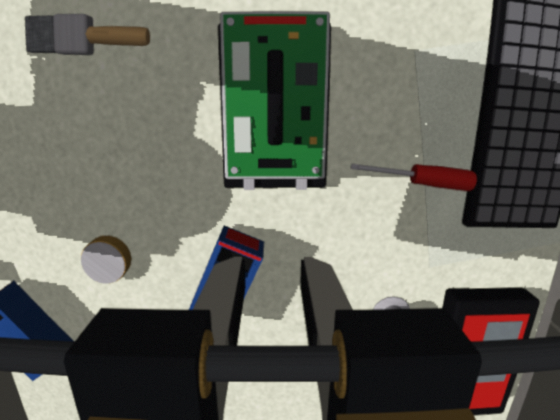

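View pics/s12.png

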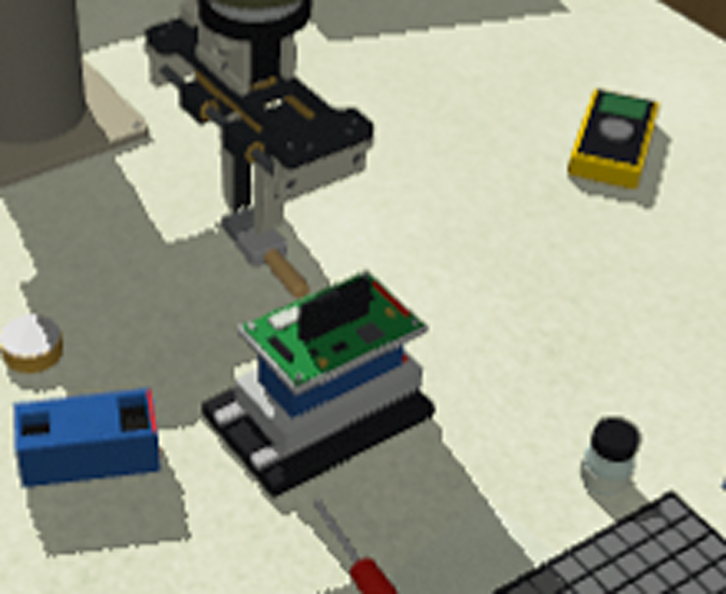

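View pics/t12.png

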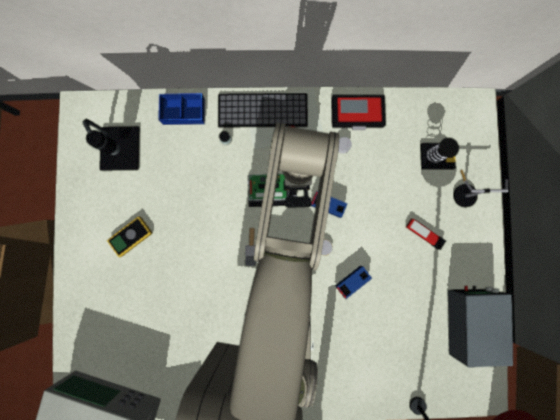

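The stack is seated flush in both views. At z=0.110 the board measures 82.6×131.8 mm, centred at (575.1,36.1), yaw 1.07°, the same as the riser. The other objects look unmoved.

```bash
python3 -c "
from rig import *
print(hand_in())"
```

```text
the job is handed in; nothing more can be done
None
```

I set the rightmost blue riser on the carriage, then the carrier on the riser, red mark over red mark. I let go, backed the arm off, and handed in at about 26 s of the 72 s allowed.

**Riser:** it went into the pockets with no resistance and seated at the predicted height (TCP 0.061 m). The forces I read stayed under about 5 N. Its top pockets then measured 83.1 mm apart at z = 0.10, where 84 is expected.

**Carrier:** it also went in freely and seated at TCP 0.1176 m, against 0.1177 m predicted; the highest force I read was about 6 N. The final wrist view put the board at (575.1, 36.1) mm with yaw 1.07°. The riser measured (574.9, 36.2) mm and about 1.0°.

**Bystanders:** they looked unmoved in the last pictures, by eye. The arm hid part of the top view.

**What went wrong:** my first descent to the riser stopped 20 mm too high. The fingers had nearly closed at the riser's top edge, so I opened, lowered and regripped. After fast moves the arm's position readings swung by about 1–2 mm, so I worked from settled readings. No final check disagreed.

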